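# Dock a bioreactor vessel on its pegs and push its vent filter home

## Robot

A 6-joint arm with a two-finger parallel gripper is mounted at the origin on a cart in front of the work surface, level with it; the furniture and walls round the work are solid. World frame = base frame: x ahead of the robot, y to its left, z up, the work surface at z = 0. Lengths are in m, angles in rad, forces in N, time in s.
With the tool pointing down it reaches from about 0.35 to 0.85 m from the base axis. Payload 8.1 kg.
Tool frame: the origin (TCP) lies on the mounting face of the last link; the fingertips stand 186 mm ahead of it and the grasp point (between the pads) lies 167 mm ahead of it; z points along the fingers, y is the line along which they close (so a half turn about z gives the same grasp; the last joint's range is limited). The gripper opens to 93 mm and grips with 3 to 60 N. Pads are 15 mm wide; open, the fingers measure 128 mm over their backs; the gripper's body (75 mm by 188 mm) begins 65 mm behind the grasp point.
Start: joints at [1.189, 0.13, 1.488, -0, 1.523, -0.085], TCP at [0.175, 0.574, 0.405] pointing down, gripper open.
Joint ranges: [-2.96, 2.96], [-0.89, 2.26], [0.02, 2.5], [-1.34, 4.48], [0, 2.73], [-2.66, 2.66]. Speed limits (rad/s): [2.39, 2.39, 2.79, 3.14, 3.14, 3.14].

## Interface

Orientations are given as a rotation vector (axis times angle).
In Python, from plant import * gives the robot as it stands. The module is installed in compiled form; this text tells all that it offers.
- The arm moves only by the tool arm_command, never from a script. Its argument "increments" is a list of rows, each a list of 6 numbers: the shift along the tool's x, y, z in units of 0.2 m (1.0 is 0.2 m), then the turn, a rotation vector about the tool's x, y, z in units of pi rad (1.0 is pi rad). A call has exactly 5 rows; each row is the pose to reach, as a shift and turn from the pose commanded when the call began, along the tool's axes at that moment, turning the shorter way round; what a row does not reach only later rows make up. A row lasts 1/8 s, in which the tool goes at most 62.5 mm and 10.7 degrees, less where a joint would pass 70% of its speed; a pose out of reach is approached as far as the arm can. A call with a number of a shift or a turn outside -1 to 1 is refused whole. A call with a gripper value outside its range is refused whole. "fingers" is the closure, from -1 (fully open) to 1 (shut), set as the call begins (left out, the last holds). The fingers move at their own pace and stop on an object; "force" is the grip in N (left out, the last holds). Time passes only in rows, so rows that repeat a pose let the fingers close, or fill a call up. It gives the time, the measured TCP pose, the force, the opening and the grip force at its end, in the units of the state.
- read_state(): the state, without advancing time (a new reading comes with each control period).
- read_camera(name): name is "scene" or "side" or "wrist"; returns a dict with "image" (400x640x3 uint8, red, green, blue), "fx", "fy", "cx", "cy" (pixels), "k1" (the pictures are not rectified: a ray, as slopes to the right and down, at radius r is drawn at 1 + k1 r^2 times it, then the intrinsics apply), "T" (4x4, takes a point from camera to world coordinates). Camera axes: x right, y down, z forward; pixel columns grow to the right and rows downward; lengths in m; the calibration is good to about 2 mm. A picture is of the moment at which its call begins. There is no depth.
- close_job(): hands the job in; it is judged then, once.
The state is a dict: "t": time; "q": joint angles; "dq": joint speeds; "joint_torque": joint torques, N m; "tool_pos": TCP position; "orientation": TCP orientation; "force": force on the tool from outside, world axes, zero at the start; "wrist_torque": the same for the moment, N m; "opening": finger opening in m; "gripper_force": force on a finger pad.
Only numpy, scipy, OpenCV 4.12 (cv2) and the standard library are available. Lean on these libraries where they do the work, as an engineer would, in place of code of your own. Each camera call takes 0.05 s, during which the arm holds its last target. There are 200 camera calls.

## Task

Set the small glass bioreactor vessel on its docking station: lower it onto the round plate and turn it until it drops over the four pegs and sits flush, without forcing it. Then take the vent filter from the small metal block and push its stem into the blue-collared push-fit port on the vessel's head plate until it bottoms, and let go. Leave the beaker and the vial beside the work where they are.

Things in the scene. Friction and masses are not known exactly. Their poses are not given: they have to be found in the camera images.
- dock: Fixed white docking station, 104 x 92 x 29 mm, with a round aluminium plate (71 mm diameter) on top, its face 34 mm above the bench. Origin on the bench right under the plate's centre, z up; display and dial toward -x. Four upright steel pegs (6 mm diameter, 9 mm high, domed tips) stand on the plate at x = +-15.6, y = +-15.6 mm in this frame: 22 mm from the axis, 90 degrees apart.
- dock_plate (a point): Centre of the face of the dock's round plate, 34 mm above the bench, level with the feet of the pegs; axes as the dock's. The vessel's head_mid is 89 mm above this point when flush, 98 mm when it stands on the peg tips.
- head_mid (a point): Middle of the steel head plate of the loose bioreactor vessel, on its axis, 89 mm above its underside; z up, x toward the push-fit port. The head plate is a disc, 58 mm diameter, 14 mm high: grip it across the rim at any angle. On it stand a hub 13 mm, two caps 9 mm and the port 22 mm high. Glass below (52 mm diameter). About 0.45 kg in all.
- vessel_under (a point): Centre of the vessel's underside: a round grey foot, 68 mm diameter, 14 mm high, with four blind holes (9 mm wide, 10.5 mm deep) that fit the pegs. The head was clamped on at any angle, so this point has the HEAD's axes; the holes' angle is hidden from above and new each time: feel for it. It stays fixed (slips at 2.5 N m), repeats every 90 degrees and takes the pegs within about 3 degrees.
- port_mouth (a point): Centre of the mouth of the push-fit port, 18.5 mm from the vessel's axis along the head's x and 22 mm above the head plate's top (118 mm above the vessel's underside). Black body, 17 mm diameter, blue collar. Bore 10 mm wide, 22 mm deep from mouth to hard bottom. Jaws 9 mm down grip the stem and from 10 mm down it pushes a stiff shut-off poppet before it: about 7 to 14 N until it bottoms.
- filter_mid (a point): Centre of the loose vent filter's ribbed round capsule (28 mm diameter, 36 mm high), pale with two blue bands: grip it here. z up. Below it a flange (20 mm diameter, 6 mm high), then the stem (8 mm diameter, 26 mm long, tapered tip); above it a spigot 9 mm high. About 30 g. It hangs upright in a hole of the metal block, flange on its top, the underside of the capsule 37 mm above the bench.
- filter_tip (a point): Tip of the vent filter's stem, on its axis, 50 mm below the capsule's centre. When home it is 22 mm below the port's mouth, and 4 mm of stem still shows under the flange.
- block: Fixed aluminium block, 48 x 48 x 31 mm, with four round holes 11.5 mm wide at x, y = +-12 mm, 28 mm deep; origin on the bench under its centre. The vent filter hangs in the hole at x = -12, y = +12 mm.
- beaker_mid (a point): Loose small glass beaker, 56 mm diameter, 62 mm high, centre half-way up: a bystander.
- vial_mid (a point): Loose small amber vial with white cap, 27 mm diameter, 50 mm high, centre half-way up: a bystander.
Things that resemble listed ones, but are neither listed nor needed, are in the scene too. What is shaped like the part that bears filter_mid but purple or red is not meant.

How it is judged:
On the way, in this order (a step that is already met when the one before it is completed fails the run):
1. the vessel is down over the pegs, flush on the dock's plate (z of head_mid in the frame of dock_plate below 0.091 m and horizontal distance between head_mid and dock_plate below 0.005 m and angle between head_mid's own z axis and vertical below 0.04 rad), for 0.3 s.
2. the filter's stem is bottomed in the push-fit port (z of filter_tip in the frame of port_mouth below -0.0195 m and horizontal distance between filter_tip and port_mouth below 0.004 m), for 0.2 s.
At the end, for the whole second after the job is handed in: The vessel sits upright over all four pegs with its foot within 2 mm of flush on the dock's plate, and the vent filter stands upright in the push-fit port with its stem tip within 2.5 mm of the port's bottom, both let go (all of step 1 and all of step 2 and angle between filter_mid's own z axis and vertical below 0.15 rad); the robot touches nothing.
It fails at once if the beaker is moved by more than 3 cm (distance of beaker_mid from where it was at the start of the episode above 0.03 m).
It fails at once if the vial is moved by more than 3 cm (distance of vial_mid from where it was at the start of the episode above 0.03 m).
It fails at once if the vessel is tipped by more than 30 degrees (angle between head_mid's own z axis and vertical above 0.52 rad).
It fails at once if the vessel is forced or dropped onto the dock: more than 150 N between them (contact force between vessel and dock above 150 N).
It also fails if it takes over 67 s, if anything falls off the work surface, if the arm or the gripper's body presses on something with over 40 N, if the wrist force passes 120 N, or if a joint passes its speed limit or range.

## Working session

There is one attempt and no reset: what is moved stays moved. The work goes in short steps, Python scripts to look and compute and a tool call to move; the robot and the scene stay as the last step left them, time stands still between calls to the robot, and variables do not carry over. Pictures are saved under pics/ and viewed, at most 10 in all, crops included, and the job is handed in when it is done.

Besides the shell and the picture viewer there is one more tool, called after "Request:" by a JSON object that holds its "method" and its "body", one argument or row to a line. arm_command: Moves the arm, as the interface text tells. Shifts and turns lie within -1 to 1; 1 stands for 0.2 m of shift or pi rad of turn. Its arguments: {"type":"object","properties":{"increments":{"type":"array","items":{"type":"array","items":{"type":"number","minimum":-1,"maximum":1}}},"fingers":{"type":"number"},"force":{"type":"number"}},"required":["increments"]}

```bash
mkdir -p pics; cat > h.py <<'E'
from plant import *
import numpy as np, cv2
from scipy.spatial.transform import Rotation as R
def cam(n):
    c=read_camera(n); return c
def ray(c,u,v):
    K=np.array([[c['fx'],0,c['cx']],[0,c['fy'],c['cy']],[0,0,1]])
    d=np.array([(u-c['cx'])/c['fx'],(v-c['cy'])/c['fy']]); s=d.copy()
    for _ in range(20): s=d/(1+c['k1']*(s@s))
    T=np.array(c['T']); return T[:3,3],T[:3,:3]@np.array([s[0],s[1],1])
def onz(c,u,v,z):
    o,d=ray(c,u,v); return o+d*(z-o[2])/d[2]
def proj(c,p):
    T=np.array(c['T']); q=T[:3,:3].T@(np.array(p)-T[:3,3]); s=q[:2]/q[2]; s=s*(1+c['k1']*(s@s))
    return s*[c['fx'],c['fy']]+[c['cx'],c['cy']]
def save(c,n): cv2.imwrite('pics/'+n,c['image'][:,:,::-1])
E
python3 - <<'E'
from h import *
a=cam('scene');b=cam('side')
save(a,'scene.png');save(b,'side.png')
import pickle;pickle.dump((a,b),open('v.pkl','wb'))
for c in(a,b):print(np.round(c['T'],3),c['fx'],c['k1'])
s=read_state();print(s['orientation'],s['tool_pos'],s['opening'],s['t'])
E
```

```text
[[ 0.746 -0.389  0.541 -0.109]
 [-0.666 -0.45   0.595 -0.447]
 [ 0.012 -0.804 -0.595  0.7  ]
 [ 0.     0.     0.     1.   ]] 382.9967617099188 -0.057753950259957075
[[-1.     0.024 -0.008  0.467]
 [ 0.019  0.497 -0.867  1.079]
 [-0.017 -0.867 -0.497  0.645]
 [ 0.     0.     0.     1.   ]] 408.41167520303884 0.011266273979308208
[-4.64395458e-01 -3.10669302e+00  2.62338359e-03] [0.17536004 0.57358301 0.40376849] 0.09304928319007505 0.1
```

View pics/scene.png

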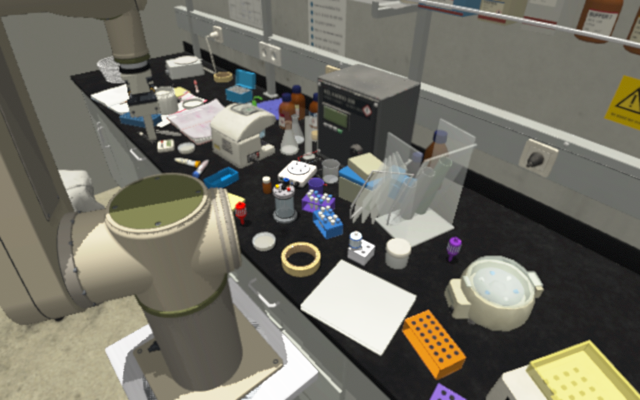

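View pics/side.png

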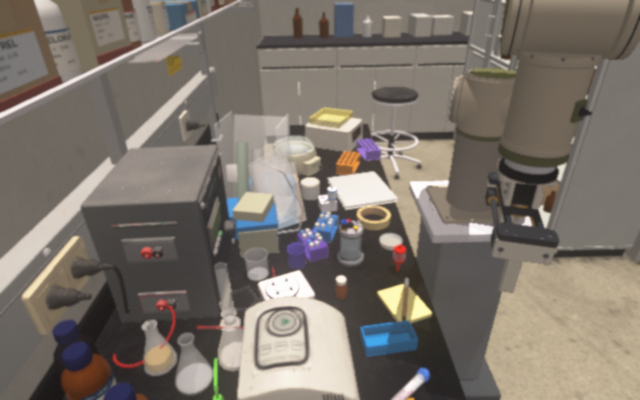

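The scene view shows the dock at (297,172), the vessel at (284,203), and the block with the pale filter at (360,245). The beaker is at (330,172) and the vial at (267,185). In the side view they are at (285,288), (350,243), (327,200), (257,263) and (341,287). I'll zoom in on both.

```bash
python3 - <<'E'
from h import *
import pickle
a,b=pickle.load(open('v.pkl','rb'))
A=a['image'][145:275,245:385,::-1];B=b['image'][175:305,235:375,::-1]
A=cv2.resize(A,(400,371),interpolation=3);B=cv2.resize(B,(400,371),interpolation=3)
cv2.imwrite('pics/z.png',np.hstack([A,B]))
def two(p,q):
    o,d=ray(a,*p);O,D=ray(b,*q)
    M=np.stack([d,-D],1);s=np.linalg.lstsq(M,O-o,rcond=None)[0]
    x,y=o+d*s[0],O+D*s[1];return np.round((x+y)/2,3),np.round(np.linalg.norm(x-y),3)
print('dock',two((297,172),(285,288)));print('ves',two((284,186),(350,226)));print('filt',two((356,240),(331,194)))
print('beak',two((330,172),(257,263)),'vial',two((267,185),(341,287)))
E
```

```text
dock (array([0.54 , 0.389, 0.024]), np.float64(0.005))
ves (array([0.39 , 0.261, 0.101]), np.float64(0.003))
filt (array([0.424, 0.014, 0.053]), np.float64(0.001))
beak (array([0.611, 0.309, 0.032]), np.float64(0.003)) vial (array([0.418, 0.39 , 0.025]), np.float64(0.001))
```

View pics/z.png

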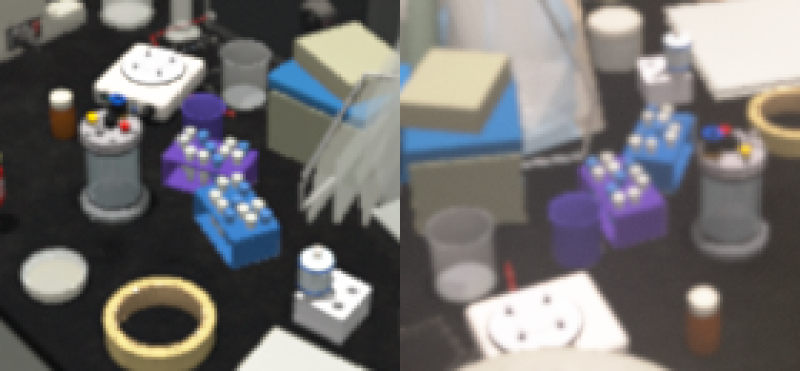

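The zoom confirms the positions: the vessel has its blue port toward the back, the pale filter sits in the block's near-left hole, and the dock's pegs are clearly visible. Next I move the wrist camera over the vessel.

```bash
cat >> h.py <<'E'
def inc(p,yaw=None,s=None):
    """units for a tool-down pose: grasp point p (world), yaw = direction of tool y (rad)"""
    s=s or read_state(); C=R.from_rotvec(s['orientation']).as_matrix()
    if yaw is None: yaw=np.arctan2(C[1,1],C[0,1])
    y=np.array([np.cos(yaw),np.sin(yaw),0]);z=np.array([0,0,-1.]);x=np.cross(y,z)
    G=np.stack([x,y,z],1); t=np.array(p)+[0,0,.167]
    d=C.T@(t-np.array(s['tool_pos'])); w=R.from_matrix(C.T@G).as_rotvec()
    return np.round(np.r_[d/.2,w/np.pi],3)
def st():
    s=read_state();C=R.from_rotvec(s['orientation']).as_matrix()
    print('t',round(s['t'],2),'grasp',np.round(np.array(s['tool_pos'])+C[:,2]*.167,4),'yaw',round(np.degrees(np.arctan2(C[1,1],C[0,1])),2),'z',np.round(C[:,2],3),'F',np.round(s['force'],1),'M',np.round(s['wrist_torque'],2),'op',round(s['opening'],4),'g',round(s['gripper_force'],1),'q',np.round(s['q'],2))
E
python3 - <<'E'
from h import *
import pickle
a,b=pickle.load(open('v.pkl','rb'))
def two(p,q):
    o,d=ray(a,*p);O,D=ray(b,*q)
    s=np.linalg.lstsq(np.stack([d,-D],1),O-o,rcond=None)[0]
    x,y=o+d*s[0],O+D*s[1];return np.round((x+y)/2,3),np.round(np.linalg.norm(x-y),3)
print('centrif', onz(a,245,115,.15), onz(b,285,320,.15))
print('box',two((368,165),(254,205)))
c=cam('wrist');print(np.round(c['T'],3),c['fx'],c['k1']);st()
print(inc([.36,.24,.27]))
E
```

```text
centrif [0.50685396 0.62942841 0.15      ] [0.52292138 0.60324618 0.15      ]
box (array([0.63 , 0.171, 0.114]), np.float64(0.003))
[[ 0.293  0.913  0.284  0.096]
 [ 0.956 -0.28  -0.088  0.597]
 [-0.001  0.297 -0.955  0.382]
 [ 0.     0.     0.     1.   ]] 288.040128710745 -0.0030709970282128797
t 0.15 grasp [0.1753 0.5734 0.2369] yaw 72.99 z [-0.001 -0.001 -1.   ] F [-0.1 -0.6 -0. ] M [ 0.05  0.04 -0.02] op 0.093 g 0.0 q [ 1.19  0.13  1.49  0.    1.52 -0.09]
[-1.371 -1.325 -0.164 -0.    -0.    -0.   ]
```

Request:
{"method": "arm_command", "body": {
  "increments": [
    [-0.2, -0.2, -0.1, 0, 0, 0],
    [-0.42, -0.4, -0.16, 0, 0, 0],
    [-0.63, -0.6, -0.16, 0, 0, 0],
    [-0.84, -0.8, -0.16, 0, 0, 0],
    [-1, -0.97, -0.16, 0, 0, 0]
  ],
  "fingers": -1
}}

```text
t: 0.78
tool_pos: [0.3106, 0.3279, 0.4366]
orientation: [0.465, 3.107, -0.0]
force: [0.2, 0.2, -0.8]
opening: 0.0931
gripper_force: 0.0
```

Request:
{"method": "arm_command", "body": {
  "increments": [
    [-0.18, -0.18, 0, 0, 0, 0],
    [-0.37, -0.355, 0, 0, 0, 0],
    [-0.37, -0.355, 0, 0, 0, 0],
    [-0.37, -0.355, 0, 0, 0, 0],
    [-0.37, -0.355, 0, 0, 0, 0]
  ]
}}

```text
t: 1.4
tool_pos: [0.3594, 0.2412, 0.4366]
orientation: [-0.462, -3.107, -0.0]
force: [0.3, -0.1, -0.1]
opening: 0.093
gripper_force: 0.0
```

```bash
python3 - <<'E'
from h import *
import pickle
c=cam('wrist');save(c,'w1.png');pickle.dump(c,open('w1.pkl','wb'));st()
E
```

```text
t 1.45 grasp [0.3593 0.2413 0.2696] yaw 73.11 z [-0.  0. -1.] F [ 0.6 -0.2 -0.3] M [0.01 0.03 0.06] op 0.0934 g 0.0 q [ 0.47 -0.35  1.87  0.    1.62 -0.8 ]
```

View pics/w1.png

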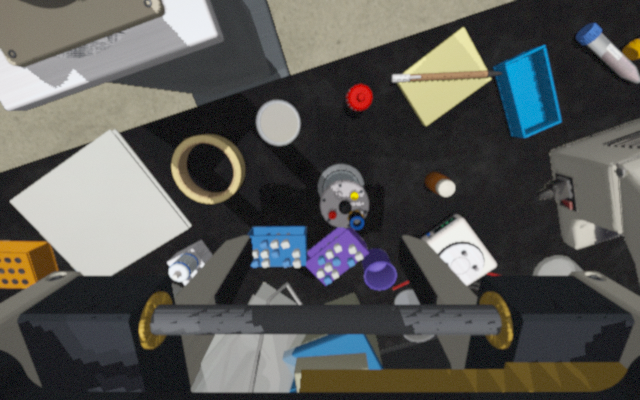

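Wrist view: vessel head at about (344,202) with the port at (357,222), dock plate at about (462,257), filter at about (183,267), vial at (440,185). I'll measure these with contours and ray casts.

```bash
python3 - <<'E'
from h import *
import pickle
c=pickle.load(open('w1.pkl','rb'));im=c['image'];g=cv2.cvtColor(im,cv2.COLOR_RGB2GRAY)
def crop(x,y,w,h): return cv2.resize(im[y:y+h,x:x+w,::-1],(400,400),interpolation=cv2.INTER_CUBIC)
cv2.imwrite('pics/w1z.png',np.hstack([crop(304,160,80,80),crop(420,210,80,80)]))
for n,(x,y,w,h),r in [('head',(304,160,90,80),(20,36)),('plate',(420,210,80,80),(17,36))]:
    k=cv2.resize(g[y:y+h,x:x+w],None,fx=4,fy=4,interpolation=cv2.INTER_CUBIC)
    H=cv2.HoughCircles(k,cv2.HOUGH_GRADIENT,1.5,20,param1=120,param2=30,minRadius=r[0]*4,maxRadius=r[1]*4)
    if H is not None:
        for q in H[0][:4]: print(n,q/4+np.array([x,y,0]), onz(c,q[0]/4+x,q[1]/4+y,.096 if n=='head' else .034))
for n,p,z in [('head',(344,202),.096),('port',(357,222),.118),('plate',(462,257),.034),('filt',(183,267),.08)]: print(n,onz(c,*p,z))
print('fx/h',288/(c['T'][2][3]-.096)*.029,288/(c['T'][2][3]-.034)*.0355)
E
```

```text
head [341.3125     187.1875      23.45000076] [0.36386576 0.25841006 0.096     ]
plate [464.4375 275.0625  33.6875] [0.56570797 0.39696468 0.034     ]
plate [461.8125 269.8125  28.0625] [0.55561505 0.39457476 0.034     ]
plate [462.9375 264.5625  23.    ] [0.54728262 0.39756165 0.034     ]
plate [466.3125     260.8125      18.08749962] [0.54250998 0.40332422 0.034     ]
head [0.38182751 0.25650029 0.096     ]
port [0.40124379 0.26448861 0.118     ]
plate [0.53435192 0.39818547 0.034     ]
filt [0.41134254 0.02966309 0.08      ]
fx/h 26.188491367643362 26.840372007252913
```

View pics/w1z.png

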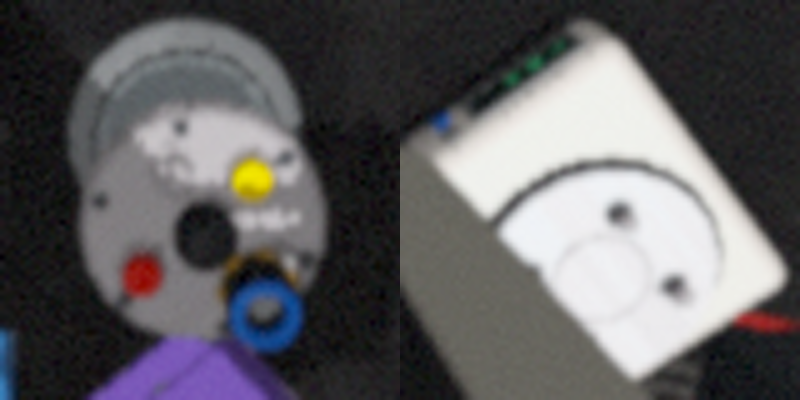

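Zoom: the head disc centre is at (344.7,204) px and the port collar at (357.2,222.6). A finger partly hides the dock plate. I'll go down over the vessel and look closer.

```bash
python3 - <<'E'
from h import *
import pickle
c=pickle.load(open('w1.pkl','rb'))
print(onz(c,344.7,204,.096),onz(c,357.2,222.6,.118))
print(inc([.384,.257,.16],np.radians(73)))
E
```

```text
[0.3844113  0.25661287 0.096     ] [0.40199472 0.26451508 0.118     ]
[-0.095  0.111  0.548 -0.    -0.     0.001]
```

Request:
{"method": "arm_command", "body": {
  "increments": [
    [-0.095, 0.11, 0.2, 0, 0, 0],
    [-0.095, 0.11, 0.4, 0, 0, 0],
    [-0.095, 0.11, 0.55, 0, 0, 0],
    [-0.095, 0.11, 0.55, 0, 0, 0],
    [-0.095, 0.11, 0.55, 0, 0, 0]
  ]
}}

```text
t: 2.08
tool_pos: [0.3846, 0.2565, 0.3281]
orientation: [0.463, 3.106, 0.001]
force: [0.2, -0.1, -0.0]
opening: 0.0931
gripper_force: 0.0
```

```bash
python3 - <<'E'
from h import *
import pickle
c=cam('wrist');save(c,'w2.png');pickle.dump(c,open('w2.pkl','wb'));st()
print(proj(c,[.384,.257,.096]))
hsv=cv2.cvtColor(c['image'],cv2.COLOR_RGB2HSV)
m=cv2.inRange(hsv,(100,150,60),(122,255,255))
n,l,s,ce=cv2.connectedComponentsWithStats(m)
for i in range(1,n):
    if s[i,4]>60: print(s[i],ce[i],onz(c,*ce[i],.118))
E
```

```text
t 2.12 grasp [0.3853 0.2566 0.1616] yaw 73.05 z [ 0.002  0.001 -1.   ] F [ 0.1 -0.1 -0.8] M [ 0.02 -0.05 -0.01] op 0.0929 g 0.0 q [ 0.48 -0.2   1.95  0.    1.39 -0.8 ]
[326.19222744 221.56041192]
[ 537    0   98  127 2687] [565.26460737  70.99627838] [0.3249499  0.42539924 0.118     ]
[ 563    0   69  122 3286] [607.78514912  55.98782715] [0.32387898 0.45017761 0.118     ]
[332 242  23  20 252] [343.25793651 251.44047619] [0.40152879 0.26449186 0.118     ]
[ 233  244   50   57 1427] [263.75402943 271.35669236] [0.40001441 0.20364581 0.118     ]
[196 246  23  23 192] [206.17708333 255.77604167] [0.37569107 0.16810731 0.118     ]
```

View pics/w2.png

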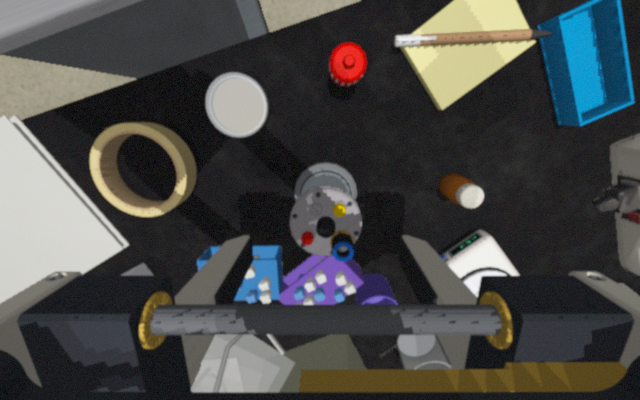

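```bash
python3 - <<'E'
from h import *
import pickle
c=pickle.load(open('w2.pkl','rb'))
for p in [(255,246),(283,246),(283,262),(330,256)]: print(p,onz(c,*p,.05),onz(c,*p,.07))
for p in [(.365,.196,.07),(.371,.213,.07)]: print(proj(c,p))
E
```

```text
(255, 246) [0.40544708 0.17775723 0.05      ] [0.39759726 0.18575113 0.07      ]
(283, 246) [0.41347332 0.2039875  0.05      ] [0.40499712 0.20993436 0.07      ]
(283, 262) [0.43006868 0.19810914 0.05      ] [0.42029735 0.20451475 0.07      ]
(330, 256) [0.43741148 0.24488038 0.05      ] [0.42706711 0.2476359  0.07      ]
[252.44895229 210.25120996]
[273.25156777 211.08256552]
```

Clear of the racks. Descending and gripping.

Request:
{"method": "arm_command", "body": {
  "increments": [
    [0, 0, 0.15, 0, 0, 0],
    [0, 0, 0.3, 0, 0, 0],
    [0, 0, 0.36, 0, 0, 0],
    [0, 0, 0.36, 0, 0, 0],
    [0, 0, 0.36, 0, 0, 0]
  ]
}}

```text
t: 2.75
tool_pos: [0.3853, 0.2561, 0.2564]
orientation: [0.464, 3.105, 0.002]
force: [0.8, -0.7, 0.0]
opening: 0.093
gripper_force: 0.0
```

Request:
{"method": "arm_command", "body": {
  "increments": [
    [0, 0, 0, 0, 0, 0],
    [0, 0, 0, 0, 0, 0],
    [0, 0, 0, 0, 0, 0],
    [0, 0, 0, 0, 0, 0],
    [0, 0, 0, 0, 0, 0]
  ],
  "fingers": 1,
  "force": 35
}}

```text
t: 3.38
tool_pos: [0.3846, 0.2558, 0.2549]
orientation: [0.464, 3.107, 0.001]
force: [-0.3, 2.0, 0.4]
opening: 0.0571
gripper_force: 35.0
```

```bash
python3 - <<'E'
from h import *
st()
print(inc([.50,.37,.20],np.radians(73)))
E
```

```text
t 3.38 grasp [0.3847 0.2559 0.0879] yaw 73.0 z [ 0.  0. -1.] F [-0.3  2.   0.4] M [ 0.16 -0.04 -0.01] op 0.0571 g 35.0 q [ 0.48 -0.12  2.02  0.    1.24 -0.8 ]
[-0.385  0.715 -0.56   0.     0.    -0.   ]
```

Request:
{"method": "arm_command", "body": {
  "increments": [
    [0, 0, -0.2, 0, 0, 0],
    [0, 0, -0.45, 0, 0, 0],
    [-0.15, 0.04, -0.7, 0, 0, 0],
    [-0.35, 0.09, -0.8, 0, 0, 0],
    [-0.55, 0.14, -0.8, 0, 0, 0]
  ]
}}

```text
t: 4.0
tool_pos: [0.4994, 0.2504, 0.4168]
orientation: [0.464, 3.104, 0.002]
force: [0.3, 0.3, -4.9]
opening: 0.0573
gripper_force: 35.0
```

Request:
{"method": "arm_command", "body": {
  "increments": [
    [0, 0, 0, 0, 0, 0],
    [0, 0, 0, 0, 0, 0],
    [0, 0, 0, 0, 0, 0],
    [0, 0, 0, 0, 0, 0],
    [0, 0, 0, 0, 0, 0]
  ]
}}

```text
t: 4.62
tool_pos: [0.4976, 0.2505, 0.415]
orientation: [0.464, 3.107, 0.0]
force: [0.3, 0.9, -4.8]
opening: 0.0574
gripper_force: 35.0
```

```bash
python3 - <<'E'
from h import *
import pickle
c=cam('wrist');save(c,'w3.png');pickle.dump(c,open('w3.pkl','wb'));st()
print(proj(c,[.538,.393,.034]),proj(c,[.5,.25,.25]))
E
```

```text
t 4.67 grasp [0.4977 0.2505 0.248 ] yaw 73.01 z [ 0.  0. -1.] F [-0.4 -0.3 -4.9] M [-0.01  0.02 -0.04] op 0.0575 g 35.0 q [ 0.37  0.01  1.6   0.    1.54 -0.9 ]
[441.86452896 177.25736501] [326.75412463 270.69308105]
```

View pics/w3.png

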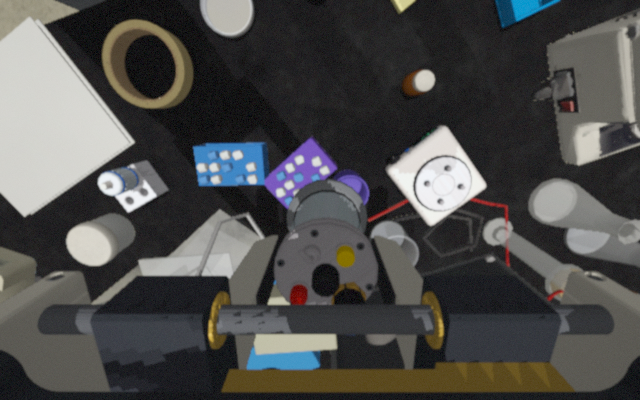

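The dock is fully in view, plate at about (443,184), with all four pegs visible. The filter is at (118,180) and the vial at (418,83). Now the precise numbers.

```bash
python3 - <<'E'
from h import *
import pickle
c=pickle.load(open('w3.pkl','rb'));im=c['image'];g=cv2.cvtColor(im,cv2.COLOR_RGB2GRAY)
x,y=400,140;k=cv2.resize(g[y:y+90,x:x+90],None,fx=5,fy=5,interpolation=cv2.INTER_CUBIC)
m=(k<130).astype(np.uint8)
n,l,s,ce=cv2.connectedComponentsWithStats(m)
P=[]
for i in range(1,n):
    if 100<s[i,4]<8000:
        p=(ce[i]+.5)/5+[x,y]-.5; w=onz(c,*p,.039);print(s[i],p,w)
H=cv2.HoughCircles(k,cv2.HOUGH_GRADIENT,1.5,50,param1=120,param2=30,minRadius=110,maxRadius=180)
if H is not None:
    for q in H[0][:3]: print(q,onz(c,q[0]/5+x,q[1]/5+y,.034))
cv2.imwrite('pics/z3.png',np.hstack([cv2.resize(im[y:y+90,x:x+90,::-1],(400,400),interpolation=2),cv2.resize(im[160:250,95:185,::-1]*0+im[140:230,80:170,::-1],(400,400),interpolation=2)]))
E
```

```text
[   0    0  118   96 5647] [407.58282274 145.71553037] [0.48527729 0.35840706 0.039     ]
[  68   78  180  236 2474] [423.50864996 172.68205335] [0.52380577 0.37040906 0.039     ]
[223 130  20  22 319] [446.04326019 167.57366771] [0.52565261 0.3985131  0.039     ]
[123 208  17  18 184] [425.54130435 182.65652174] [0.53718827 0.37035815 0.039     ]
[291 223  18  19 244] [459.39672131 185.86721311] [0.55390395 0.41066225 0.039     ]
[189 297  18  18 205] [438.98146341 200.55121951] [0.56562358 0.38234524 0.039     ]
[225.75 224.25 148.1 ] [0.54911427 0.39527135 0.034     ]
[176.25 236.25 112.85] [0.5485336  0.38250676 0.034     ]
```

View pics/z3.png

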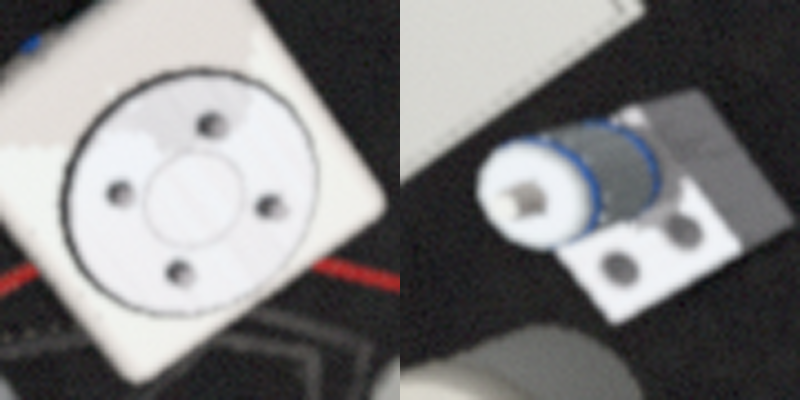

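```bash
python3 - <<'E'
from h import *
import pickle
c=pickle.load(open('w3.pkl','rb'));im=c['image']
print('plate',onz(c,443.2,183.4,.034))
g=cv2.cvtColor(im,cv2.COLOR_RGB2GRAY)[255:300,305:345]
n,l,s,ce=cv2.connectedComponentsWithStats((g<45).astype(np.uint8))
s0=read_state();C=R.from_rotvec(s0['orientation']).as_matrix()
gp=np.array([.4977,.2505,.248])
for i in range(1,n):
    if s[i,4]>80:
        p=ce[i]+[305,255];w=onz(c,*p,.249+.007+.012);print(s[i],p,w,C.T@(w-gp))
print(inc([.546,.391,.17],np.radians(73)))
print(inc([.5665,.391,.25],np.radians(73)))
E
```

```text
plate [0.54648036 0.39321008 0.034     ]
[  7   9  33  36 808] [326.75866337 281.51113861] [0.49551903 0.25126755 0.268     ] [ 0.00230327  0.00010262 -0.02000076]
[-0.026  0.743  0.39   0.     0.     0.   ]
[-0.124  0.773 -0.01   0.     0.     0.   ]
```

```bash
python3 - <<'E'
from h import *
import pickle
c=pickle.load(open('w3.pkl','rb'));a,b=pickle.load(open('v.pkl','rb'))
print('cyl base',onz(c,497,232,0.01)); print('flask',onz(c,550,200,.01))
def two(p,q):
    o,d=ray(a,*p);O,D=ray(b,*q)
    s=np.linalg.lstsq(np.stack([d,-D],1),O-o,rcond=None)[0]
    x,y=o+d*s[0],O+D*s[1];return np.round((x+y)/2,3),np.round(np.linalg.norm(x-y),3)
cv2.imwrite('pics/f.png',np.hstack([cv2.resize(a['image'][85:175,265:345,::-1],(400,450),interpolation=2),cv2.resize(b['image'][250:390,140:260,::-1],(386,450),interpolation=2)]))
E
```

```text
cyl base [0.64942139 0.46286265 0.01      ]
flask [0.62240028 0.53973022 0.01      ]
```

View pics/f.png

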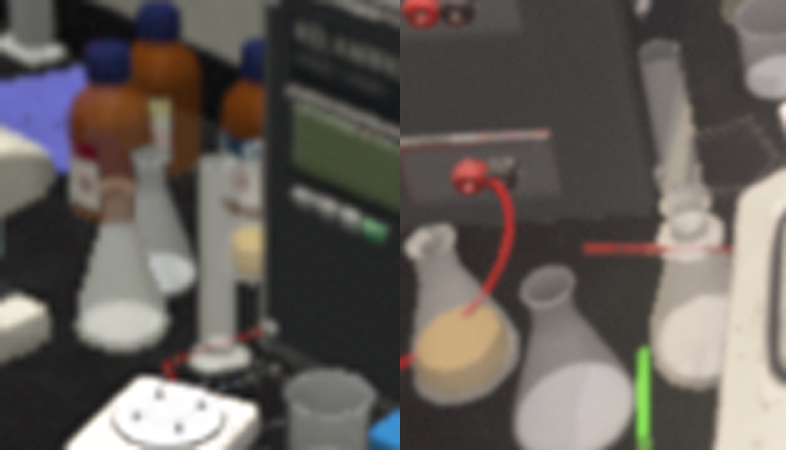

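The cylinder is 0.126 m from the dock axis, just beyond the gripper's corner radius of 0.101 m. I'll check the cabinet face as well.

```bash
python3 - <<'E'
from h import *
import pickle
a,b=pickle.load(open('v.pkl','rb'))
for q in [(205,317),(215,290),(222,262)]: print('side',onz(b,*q,0))
for q in [(320,158),(350,180)]: print('scene',onz(a,*q,0))
print(inc([.547,.391,.165],np.radians(73)))
E
```

```text
side [0.71054458 0.44432054 0.        ]
side [0.70628464 0.36137246 0.        ]
side [0.70956186 0.25898133 0.        ]
scene [0.67962906 0.43633434 0.        ]
scene [0.66091305 0.26640477 0.        ]
[-0.03   0.744  0.415  0.     0.     0.   ]
```

Request:
{"method": "arm_command", "body": {
  "increments": [
    [-0.01, 0.2, 0, 0, 0, 0],
    [-0.02, 0.45, 0, 0, 0, 0],
    [-0.03, 0.7, 0.1, 0, 0, 0],
    [-0.03, 0.744, 0.25, 0, 0, 0],
    [-0.03, 0.744, 0.415, 0, 0, 0]
  ]
}}

```text
t: 5.3
tool_pos: [0.5472, 0.3922, 0.3308]
orientation: [0.462, 3.107, 0.001]
force: [-0.0, -0.3, -4.7]
opening: 0.057
gripper_force: 35.0
```

Request:
{"method": "arm_command", "body": {
  "increments": [
    [0, 0, 0, 0, 0, 0],
    [0, 0, 0.05, 0, 0, 0],
    [0, 0, 0.1, 0, 0, 0],
    [0, 0, 0.13, 0, 0, 0],
    [0, 0, 0.13, 0, 0, 0]
  ],
  "force": 25
}}

```text
t: 5.92
tool_pos: [0.5471, 0.3907, 0.3053]
orientation: [-0.465, -3.106, 0.001]
force: [0.8, 0.3, -5.0]
opening: 0.0572
gripper_force: 25.0
```

```bash
python3 - <<'E'
from h import *
st()
print(inc([.547,.391,.130],np.radians(73)))
E
```

```text
t 5.92 grasp [0.547  0.3906 0.1383] yaw 72.98 z [-0.001 -0.    -1.   ] F [ 0.8  0.3 -5. ] M [ 0.03 -0.04  0.05] op 0.0572 g 25.0 q [ 0.54  0.38  1.37 -0.    1.38 -0.73]
[ 0.001  0.002  0.041 -0.    -0.    -0.   ]
```

Lowering gently to contact.

Request:
{"method": "arm_command", "body": {
  "increments": [
    [0, 0, 0.015, 0, 0, 0],
    [0, 0, 0.028, 0, 0, 0],
    [0, 0, 0.036, 0, 0, 0],
    [0, 0, 0.042, 0, 0, 0],
    [0, 0, 0.046, 0, 0, 0]
  ]
}}

```text
t: 6.55
tool_pos: [0.5475, 0.3908, 0.2975]
orientation: [0.464, 3.106, 0.001]
force: [-1.3, -1.4, 2.9]
opening: 0.0571
gripper_force: 25.0
```

```bash
python3 - <<'E'
from h import *
st()
E
```

```text
t 6.55 grasp [0.5477 0.3909 0.1305] yaw 72.99 z [ 0.001  0.    -1.   ] F [-1.3 -1.4  2.9] M [-0.66  0.3  -0.06] op 0.0571 g 25.0 q [ 0.54  0.39  1.38 -0.    1.37 -0.73]
```

Request:
{"method": "arm_command", "body": {
  "increments": [
    [0, 0, 0.005, 0, 0, 0.014],
    [0, 0, 0.005, 0, 0, 0.028],
    [0, -0.001, 0.005, 0, 0, 0.042],
    [0, -0.001, 0.005, 0, 0, 0.056],
    [0, -0.001, 0.005, 0, 0, 0.07]
  ]
}}

```text
t: 7.18
tool_pos: [0.5479, 0.3906, 0.2975]
orientation: [0.804, 3.034, 0.002]
force: [0.6, -1.6, 4.1]
opening: 0.0574
gripper_force: 25.0
```

Request:
{"method": "arm_command", "body": {
  "increments": [
    [0, 0, 0, 0, 0, 0.014],
    [0, 0, 0, 0, 0, 0.028],
    [0, -0.001, 0, 0, 0, 0.042],
    [0, -0.001, 0, 0, 0, 0.056],
    [0, -0.001, 0, 0, 0, 0.07]
  ]
}}

```text
t: 7.8
tool_pos: [0.5478, 0.3907, 0.2975]
orientation: [1.132, 2.928, 0.004]
force: [-0.2, -1.0, 2.6]
opening: 0.0573
gripper_force: 25.0
```

```bash
python3 - <<'E'
from h import *
st()
E
```

```text
t 7.8 grasp [0.5484 0.3909 0.1305] yaw 47.71 z [ 0.003  0.001 -1.   ] F [-0.2 -1.   2.6] M [-0.34 -0.08  0.12] op 0.0573 g 25.0 q [ 0.54  0.39  1.38 -0.    1.37 -0.29]
```

Request:
{"method": "arm_command", "body": {
  "increments": [
    [0, 0, 0.005, 0, 0, 0.014],
    [0, 0, 0.005, 0, 0, 0.028],
    [0, -0.001, 0.005, 0, 0, 0.042],
    [0, -0.001, 0.005, 0, 0, 0.056],
    [0, -0.001, 0.005, 0, 0, 0.07]
  ]
}}

```text
t: 8.43
tool_pos: [0.5475, 0.3898, 0.2972]
orientation: [1.447, 2.786, 0.0]
force: [-4.1, -8.5, 11.2]
opening: 0.0571
gripper_force: 25.0
```

Request:
{"method": "arm_command", "body": {
  "increments": [
    [0, 0, 0, 0, 0, 0.014],
    [0, 0, 0, 0, 0, 0.028],
    [0, -0.001, 0, 0, 0, 0.042],
    [0, -0.001, 0, 0, 0, 0.056],
    [0, -0.001, 0, 0, 0, 0.07]
  ]
}}

```text
t: 9.05
tool_pos: [0.5469, 0.3897, 0.2969]
orientation: [1.744, 2.612, -0.001]
force: [-5.0, -7.2, 12.2]
opening: 0.0576
gripper_force: 25.0
```

```bash
python3 - <<'E'
from h import *
st()
E
```

```text
t 9.05 grasp [0.547  0.3896 0.1299] yaw 22.52 z [ 0.001 -0.001 -1.   ] F [-5.  -7.2 12.2] M [-1.7   1.67  0.28] op 0.0576 g 25.0 q [ 0.54  0.39  1.38 -0.    1.37  0.15]
```

Side forces appeared between 47° and 22°, so the pegs are probably catching hole edges off-centre. I'll shift about 1.5 mm along that force and sweep back.

Request:
{"method": "arm_command", "body": {
  "increments": [
    [-0.0035, -0.007, 0, 0, 0, 0],
    [-0.0035, -0.007, 0, 0, 0, -0.01],
    [-0.0035, -0.007, 0, 0, 0, -0.02],
    [-0.0035, -0.007, 0, 0, 0, -0.03],
    [-0.0035, -0.007, 0, 0, 0, -0.04]
  ]
}}

```text
t: 9.68
tool_pos: [0.547, 0.3893, 0.2969]
orientation: [1.573, 2.716, 0.007]
force: [3.2, -1.1, 4.9]
opening: 0.0574
gripper_force: 25.0
```

```bash
python3 - <<'E'
from h import *
st()
E
```

```text
t 9.68 grasp [0.5478 0.3897 0.1299] yaw 29.85 z [ 0.005  0.002 -1.   ] F [ 3.2 -1.1  4.9] M [-0.02 -0.9  -0.07] op 0.0574 g 25.0 q [ 0.54  0.39  1.39 -0.    1.36  0.02]
```

Request:
{"method": "arm_command", "body": {
  "increments": [
    [0, 0, 0.003, 0, 0, -0.01],
    [0, 0, 0.003, 0, 0, -0.02],
    [0, 0, 0.003, 0, 0, -0.03],
    [0, 0, 0.003, 0, 0, -0.04],
    [0, 0, 0.003, 0, 0, -0.05]
  ]
}}

```text
t: 10.3
tool_pos: [0.5462, 0.3896, 0.2963]
orientation: [1.355, 2.833, 0.005]
force: [-1.0, -0.3, 9.7]
opening: 0.0577
gripper_force: 25.0
```

Request:
{"method": "arm_command", "body": {
  "increments": [
    [0, 0, 0, 0, 0, -0.01],
    [0, 0, 0, 0, 0, -0.02],
    [0, 0, 0, 0, 0, -0.03],
    [0, 0, 0, 0, 0, -0.04],
    [0, 0, 0, 0, 0, -0.05]
  ]
}}

```text
t: 10.92
tool_pos: [0.5466, 0.3894, 0.2963]
orientation: [1.129, 2.929, 0.005]
force: [1.4, -0.1, 7.0]
opening: 0.0576
gripper_force: 25.0
```

```bash
python3 - <<'E'
from h import *
st()
E
```

```text
t 10.93 grasp [0.5472 0.3898 0.1293] yaw 47.85 z [ 0.004  0.002 -1.   ] F [ 1.4 -0.1  7. ] M [-0.35 -0.3  -0.36] op 0.0576 g 25.0 q [ 0.54  0.39  1.39 -0.    1.36 -0.29]
```

Request:
{"method": "arm_command", "body": {
  "increments": [
    [0, 0, 0, 0, 0, 0.045],
    [0, 0, 0, 0, 0, 0.09],
    [0, 0, 0, 0, 0, 0.125],
    [0, 0, 0, 0, 0, 0.14],
    [0, -0.001, 0, 0, 0, 0.152]
  ]
}}

```text
t: 11.55
tool_pos: [0.5467, 0.3896, 0.2961]
orientation: [1.792, 2.577, 0.008]
force: [4.8, 1.0, 4.4]
opening: 0.0574
gripper_force: 25.0
```

Request:
{"method": "arm_command", "body": {
  "increments": [
    [0, 0, 0, 0, 0, 0.012],
    [0, 0, 0, 0, 0, 0.024],
    [0, -0.001, 0, 0, 0, 0.036],
    [0, -0.001, 0, 0, 0, 0.048],
    [0, -0.001, 0, 0, 0, 0.06]
  ]
}}

```text
t: 12.18
tool_pos: [0.5458, 0.3892, 0.2961]
orientation: [2.027, 2.399, 0.004]
force: [-2.1, -2.7, 10.0]
opening: 0.0571
gripper_force: 25.0
```

Request:
{"method": "arm_command", "body": {
  "increments": [
    [0, 0, 0, 0, 0, 0.012],
    [0, 0, 0, 0, 0, 0.024],
    [0, -0.001, 0, 0, 0, 0.036],
    [0, -0.001, 0, 0, 0, 0.048],
    [0, -0.001, 0, 0, 0, 0.06]
  ]
}}

```text
t: 12.8
tool_pos: [0.5455, 0.3893, 0.2964]
orientation: [2.243, 2.199, 0.004]
force: [-1.1, -2.1, 10.4]
opening: 0.0576
gripper_force: 25.0
```

```bash
python3 - <<'E'
from h import *
st()
c=cam('wrist');save(c,'w4.png')
import pickle;pickle.dump(c,open('w4.pkl','wb'))
cv2.imwrite('pics/w4z.png',cv2.resize(c['image'][110:310,220:440,::-1],(660,600),interpolation=2))
E
```

```text
t 12.8 grasp [0.5459 0.3896 0.1294] yaw -1.15 z [ 0.002  0.002 -1.   ] F [-1.1 -2.1 10.4] M [-0.57  0.32  0.63] op 0.0576 g 25.0 q [0.54 0.38 1.39 0.   1.36 0.56]
```

View pics/w4z.png

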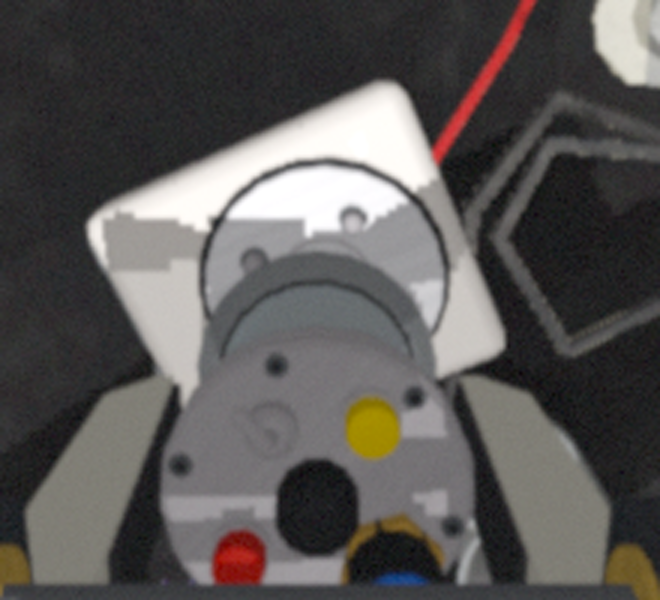

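```bash
python3 - <<'E'
from h import *
import pickle
c=pickle.load(open('w4.pkl','rb'))
z=lambda x,y:(220+x/3,110+y/3)
C=R.from_rotvec(read_state()['orientation']).as_matrix();g=np.array([.5459,.3896,.1294])
def t(n,p,h):
    w=onz(c,*z(*p),h);print(n,np.round(w,4),'tool',np.round(C.T@(w-g),4)[:2])
t('foot near bottom',(320,253),.043)
t('plate near',(324,159),.034);t('plate L',(202,270),.034);t('plate R',(447,270),.034)
t('peg a',(353,214),.043);t('peg b',(254,258),.043)
t('foot L',(200,350),.052);t('foot R',(437,345),.052)
t('head L',(160,490),.137);t('head R',(473,480),.137);t('hub',(317,507),.150)
t('head near',(310,330),.137)
E
```

```text
foot near bottom [0.5473 0.4063 0.043 ] tool [0.0166 0.0008]
plate near [0.549  0.4311 0.034 ] tool [0.0414 0.0019]
plate L [0.5129 0.3993 0.034 ] tool [ 0.0088 -0.0334]
plate R [0.5843 0.3978 0.034 ] tool [0.0089 0.0379]
peg a [0.5566 0.4172 0.043 ] tool [0.0277 0.0099]
peg b [0.5289 0.4052 0.043 ] tool [ 0.0151 -0.0176]
foot L [0.5135 0.3816 0.052 ] tool [-0.0089 -0.0324]
foot R [0.5792 0.3816 0.052 ] tool [-0.0073  0.0333]
head L [0.5174 0.389  0.137 ] tool [-0.0012 -0.0285]
head R [0.574  0.3898 0.137 ] tool [0.0008 0.0281]
hub [0.5458 0.3931 0.15  ] tool [ 0.0035 -0.0001]
head near [0.5452 0.4193 0.137 ] tool [ 0.0297 -0.0013]
```

The view shows the foot has swung about 17 mm toward tool −x, a tilt of about 12° in the pads. Its near edge is down in front of pegs a and b, at zoom (353,217) and (254,262). I'll lift it clear, back off, then re-measure by masks.

Request:
{"method": "arm_command", "body": {
  "increments": [
    [0, 0, -0.1, 0, 0, 0],
    [0, 0, -0.2, 0, 0, 0],
    [0, 0, -0.25, 0, 0, 0],
    [-0.1, 0, -0.25, 0, 0, 0],
    [-0.1, 0, -0.25, 0, 0, 0]
  ]
}}

```text
t: 13.48
tool_pos: [0.545, 0.3679, 0.3443]
orientation: [2.245, 2.197, -0.0]
force: [0.7, -0.9, -4.6]
opening: 0.0573
gripper_force: 25.0
```

```bash
python3 - <<'E'
from h import *
import pickle
st();c=cam('wrist');pickle.dump(c,open('w5.pkl','wb'));im=c['image']
g=cv2.cvtColor(im,cv2.COLOR_RGB2GRAY)
gp=np.array([.546,.3696,.179]);
p=proj(c,[.548,.394,.034]);print('plate pix',p)
for x in (310,325,340): print(x,[int(v) for v in g[100:260:3,x]])
for y in (150,165,180,195): print(y,[int(v) for v in g[y,240:420:4]])
E
```

```text
t 13.47 grasp [0.545  0.3679 0.1773] yaw -1.22 z [ 0. -0. -1.] F [ 0.7 -0.9 -4.6] M [-0.03  0.12  0.02] op 0.0573 g 25.0 q [ 0.52  0.32  1.38 -0.    1.44  0.54]
plate pix [328.04055509 169.86672803]
310 [35, 33, 36, 33, 38, 41, 40, 42, 39, 163, 236, 251, 233, 153, 255, 255, 255, 255, 255, 255, 170, 147, 217, 255, 250, 154, 155, 158, 158, 157, 159, 134, 89, 92, 90, 70, 111, 110, 110, 111, 103, 107, 110, 81, 52, 87, 117, 118, 100, 109, 112, 111, 98, 107]
325 [31, 43, 32, 33, 38, 36, 47, 202, 241, 253, 254, 152, 245, 255, 255, 255, 255, 255, 255, 236, 254, 252, 255, 254, 226, 154, 156, 155, 142, 153, 116, 90, 94, 89, 83, 109, 109, 110, 109, 107, 101, 106, 114, 113, 117, 115, 117, 116, 118, 117, 120, 115, 116, 117]
340 [42, 39, 42, 42, 96, 223, 246, 254, 254, 255, 254, 232, 157, 254, 254, 255, 216, 206, 250, 252, 250, 234, 248, 254, 253, 245, 205, 152, 150, 155, 154, 127, 89, 91, 87, 79, 106, 107, 109, 108, 102, 104, 112, 117, 116, 117, 119, 110, 111, 113, 131, 132, 128, 129]
150 [39, 37, 41, 39, 39, 68, 216, 238, 247, 253, 254, 254, 254, 253, 229, 221, 255, 255, 255, 255, 255, 255, 255, 214, 198, 196, 253, 250, 251, 230, 221, 224, 62, 93, 46, 50, 106, 35, 28, 21, 30, 30, 22, 44, 43]
165 [41, 39, 45, 44, 40, 42, 165, 248, 253, 253, 253, 253, 253, 188, 255, 255, 245, 190, 243, 242, 253, 255, 255, 255, 254, 244, 254, 255, 254, 253, 252, 90, 156, 126, 25, 56, 93, 34, 27, 27, 28, 30, 29, 30, 51]
180 [42, 44, 42, 41, 41, 38, 48, 48, 175, 193, 197, 197, 190, 152, 134, 156, 155, 156, 157, 157, 145, 154, 155, 154, 146, 154, 141, 113, 185, 205, 178, 198, 201, 202, 182, 41, 30, 31, 78, 37, 36, 33, 33, 34, 49]
195 [49, 49, 49, 42, 43, 47, 43, 40, 48, 45, 141, 196, 177, 155, 157, 155, 97, 104, 89, 93, 88, 90, 89, 87, 92, 91, 122, 144, 149, 202, 201, 194, 178, 105, 27, 23, 31, 21, 28, 36, 45, 35, 35, 29, 30]
```

```bash
cat >> h.py <<'E'
from scipy.optimize import least_squares
def sample(c,P):
    g=cv2.GaussianBlur(cv2.cvtColor(c['image'],cv2.COLOR_RGB2GRAY),(3,3),0).astype(np.float32)
    uv=np.array([proj(c,p) for p in P],np.float32)
    return cv2.remap(g,uv[:,0].reshape(1,-1),uv[:,1].reshape(1,-1),1)[0]
def ring(c,cen,z,r0,w,angs,kind):
    """radial search about cen on plane z; kind 'min' dark line, 'out' brightest rise outward; returns robust circle fit"""
    Q=[]
    rs=np.arange(r0-w,r0+w,.0002)
    for a in angs:
        d=np.array([np.cos(a),np.sin(a)])
        v=sample(c,[np.r_[cen+d*r,z] for r in rs])
        if kind=='min':
            i=np.argmin(v-cv2.blur(v.reshape(1,-1),(25,1))[0])
        else: i=np.argmax(np.gradient(cv2.blur(v.reshape(1,-1),(5,1))[0]))
        Q.append(cen+d*rs[i])
    Q=np.array(Q)
    f=lambda p:np.hypot(*(Q-p[:2]).T)-p[2]
    r=least_squares(f,[*cen,r0],loss='soft_l1',f_scale=.0005)
    f2=lambda p:np.hypot(*(Q-p[:2]).T)-r0
    r2=least_squares(f2,[*cen],loss='soft_l1',f_scale=.0005)
    return r.x,r2.x,np.median(abs(r.fun))
E
python3 - <<'E'
from h import *
import pickle
for n,cen in (('w5',(.548,.394)),('w4',(.548,.394)),('w3',(.546,.392))):
    c=pickle.load(open(n+'.pkl','rb'))
    A=np.radians(np.arange(10,171,5)) if n!='w3' else np.radians(np.arange(0,360,10))
    print(n,[np.round(x,4) for x in ring(c,np.array(cen),.034,.0355,.005,A,'min')])
c=pickle.load(open('w5.pkl','rb'))
for z in (.083,.09): print('foot',z,[np.round(x,4) for x in ring(c,np.array([.547,.352]),z,.034,.012,np.radians(np.arange(40,141,5)),'out')])
for z in (.083+.014,): print('foot top?',[np.round(x,4) for x in ring(c,np.array([.547,.352]),z,.034,.012,np.radians(np.arange(40,141,5)),'out')])
E
```

```text
w5 [array([0.5481, 0.3942, 0.0359]), array([0.5481, 0.3948]), np.float64(0.0002)]
w4 [array([0.5481, 0.3948, 0.0358]), array([0.5481, 0.3952]), np.float64(0.0001)]
w3 [array([0.5468, 0.3921, 0.0361]), array([0.5466, 0.392 ]), np.float64(0.0003)]
foot 0.083 [array([0.5447, 0.3591, 0.0289]), array([0.5446, 0.3523]), np.float64(0.001)]
foot 0.09 [array([0.5466, 0.3525, 0.0362]), array([0.5458, 0.3547]), np.float64(0.0018)]
foot top? [array([0.5455, 0.3543, 0.0351]), array([0.5453, 0.3556]), np.float64(0.0004)]
```

Ring fits from two yaws give a dock centre of about (0.5488,0.3925), so I was 2 mm off. I'll right the vessel by pressing its low edge onto the pegs with a light grip, let it stand, then regrip.

Request:
{"method": "arm_command", "body": {
  "increments": [
    [0.08, 0.0175, 0, 0, 0, 0],
    [0.163, 0.0175, 0, 0, 0, 0],
    [0.163, 0.0175, 0.08, 0, 0, 0],
    [0.163, 0.0175, 0.137, 0, 0, 0],
    [0.163, 0.0175, 0.137, 0, 0, 0]
  ]
}}

```text
t: 14.15
tool_pos: [0.5482, 0.4005, 0.3136]
orientation: [-2.244, -2.198, 0.007]
force: [1.0, 0.2, -4.5]
opening: 0.0576
gripper_force: 25.0
```

Request:
{"method": "arm_command", "body": {
  "increments": [
    [0, 0, 0.03, 0, 0, 0],
    [0, 0, 0.05, 0, 0, 0],
    [0, 0, 0.065, 0, 0, 0],
    [0, 0, 0.08, 0, 0, 0],
    [0, 0, 0.095, 0, 0, 0]
  ],
  "force": 12
}}

```text
t: 14.78
tool_pos: [0.549, 0.4013, 0.2975]
orientation: [2.244, 2.199, 0.0]
force: [0.5, -0.2, -0.1]
opening: 0.0575
gripper_force: 12.0
```

```bash
python3 - <<'E'
from h import *
import pickle
st();c=cam('wrist');pickle.dump(c,open('w6.pkl','wb'))
for z in (.043,): print('foot',z,[np.round(x,4) for x in ring(c,np.array([.548,.392]),z,.034,.012,np.radians(np.arange(40,141,5)),'out')])
E
```

```text
t 14.78 grasp [0.5491 0.4013 0.1305] yaw -1.16 z [ 0.  0. -1.] F [ 0.5 -0.2 -0.1] M [-0.04  0.06  0.03] op 0.0575 g 12.0 q [ 0.56  0.41  1.36 -0.    1.38  0.58]
foot 0.043 [array([0.5482, 0.3982, 0.0359]), array([0.5482, 0.4003]), np.float64(0.0001)]
```

Request:
{"method": "arm_command", "body": {
  "increments": [
    [0, 0, 0, 0, 0, 0],
    [0, 0, 0, 0, 0, 0],
    [0, 0, 0, 0, 0, 0],
    [0, 0, 0, 0, 0, 0],
    [0, 0, 0, 0, 0, 0]
  ],
  "fingers": -0.5
}}

```text
t: 15.45
tool_pos: [0.549, 0.4013, 0.2976]
orientation: [2.244, 2.199, 0.0]
force: [0.5, 1.2, 0.6]
opening: 0.07
gripper_force: 0.0
```

```bash
python3 - <<'E'
from h import *
import pickle
st();c=cam('wrist');pickle.dump(c,open('w7.pkl','wb'))
print('foot',[np.round(x,4) for x in ring(c,np.array([.548,.400]),.043,.034,.012,np.radians(np.arange(40,141,5)),'out')])
print('plate',[np.round(x,4) for x in ring(c,np.array([.548,.395]),.034,.0355,.004,np.radians(np.arange(30,151,5)),'min')])
cv=[np.round(x,4) for x in ring(c,np.array([.548,.401]),.139,.029,.006,np.radians(np.arange(35,146,5)),'out')];print('headtop',cv)
g=cv2.cvtColor(c['image'],cv2.COLOR_RGB2GRAY)
p=proj(c,[.5485,.4013,.152]);print(p);x,y=map(int,p)
m=(g[y-30:y+30,x-30:x+30]<45).astype(np.uint8);n,l,s,ce=cv2.connectedComponentsWithStats(m)
for i in range(1,n):
    if s[i,4]>100:print(s[i],ce[i]+[x-30,y-30],onz(c,*(ce[i]+[x-30,y-30]),.152))
E
```

```text
t 15.45 grasp [0.549  0.4014 0.1306] yaw -1.16 z [ 0.  0. -1.] F [0.5 1.2 0.6] M [-0.01  0.05 -0.05] op 0.07 g 0.0 q [0.56 0.41 1.36 0.   1.38 0.58]
foot [array([0.5482, 0.3978, 0.0362]), array([0.5482, 0.4003]), np.float64(0.0001)]
plate [array([0.5482, 0.3949, 0.0359]), array([0.5482, 0.3954]), np.float64(0.0002)]
headtop [array([0.5506, 0.3961, 0.0293]), array([0.5506, 0.3964]), np.float64(0.0005)]
[324.99755811 286.24292443]
[ 22  23  26  26 563] [328.24866785 292.20248668] [0.55004987 0.3978316  0.152     ]
```

Foot against plate in the same image shows the vessel 5 mm too far in +y and level in x. I'll regrip lightly, lift slightly, shift −5 mm and set it down.

Request:
{"method": "arm_command", "body": {
  "increments": [
    [0, 0, 0, 0, 0, 0],
    [0, 0, 0, 0, 0, 0],
    [0, 0, 0, 0, 0, 0],
    [0, 0, 0, 0, 0, 0],
    [0, 0, -0.015, 0, 0, 0]
  ],
  "fingers": 1,
  "force": 15
}}

```text
t: 16.12
tool_pos: [0.5485, 0.4011, 0.2995]
orientation: [-2.243, -2.198, 0.003]
force: [-0.7, -0.4, -5.1]
opening: 0.0565
gripper_force: 14.9
```

Request:
{"method": "arm_command", "body": {
  "increments": [
    [-0.012, 0, -0.01, 0, 0, 0],
    [-0.025, 0, -0.01, 0, 0, 0],
    [-0.025, 0, -0.01, 0, 0, 0],
    [-0.025, 0, 0.005, 0, 0, 0],
    [-0.025, 0, 0.018, 0, 0, 0]
  ]
}}

```text
t: 16.75
tool_pos: [0.549, 0.3966, 0.2974]
orientation: [-2.244, -2.199, -0.002]
force: [-1.6, 1.1, 7.1]
opening: 0.0563
gripper_force: 14.9
```

Request:
{"method": "arm_command", "body": {
  "increments": [
    [0, 0, 0, 0, 0, 0],
    [0, 0, 0, 0, 0, 0],
    [0, 0, 0, 0, 0, 0],
    [0, 0, 0, 0, 0, 0],
    [0, 0, 0, 0, 0, 0]
  ],
  "force": 5
}}

```text
t: 17.38
tool_pos: [0.5491, 0.3964, 0.2974]
orientation: [2.244, 2.198, 0.001]
force: [2.1, 0.3, 0.4]
opening: 0.0569
gripper_force: 5.0
```

```bash
python3 - <<'E'
from h import *
import pickle
st();c=cam('wrist')
print('foot',[np.round(x,4) for x in ring(c,np.array([.548,.396]),.043,.034,.008,np.radians(np.arange(40,141,5)),'out')])
print('plate',[np.round(x,4) for x in ring(c,np.array([.548,.395]),.034,.0355,.004,np.radians(np.arange(30,151,5)),'min')])
E
```

```text
t 17.38 grasp [0.5492 0.3965 0.1304] yaw -1.17 z [ 0.001  0.    -1.   ] F [2.1 0.3 0.4] M [ 0.   -0.34 -0.02] op 0.0569 g 5.0 q [ 0.55  0.4   1.37 -0.    1.37  0.57]
foot [array([0.5482, 0.3978, 0.036 ]), array([0.5482, 0.4001]), np.float64(0.0001)]
plate [array([0.5481, 0.3948, 0.036 ]), array([0.5481, 0.3954]), np.float64(0.0001)]
```

The "foot" fit didn't move, so it was locking onto the plate ring. I'll read the profile directly.

```bash
python3 - <<'E'
from h import *
import pickle
c=cam('wrist');pickle.dump(c,open('w8.pkl','wb'))
ys=np.arange(.400,.440,.001)
for x in (.5405,.549,.5575): print(x,[(round(y*1000),int(v)) for y,v in zip(ys,sample(c,[(x,y,.043) for y in ys]))])
xs=np.arange(.505,.595,.002)
for y in (.400,.41): print(y,[(round(x*1000),int(v)) for x,v in zip(xs,sample(c,[(x,y,.043) for x in xs]))])
E
```

```text
0.5405 [(400, 116), (401, 116), (402, 117), (403, 117), (404, 116), (405, 108), (406, 90), (407, 72), (408, 73), (409, 86), (410, 92), (411, 92), (412, 91), (413, 91), (414, 90), (415, 89), (416, 89), (417, 102), (418, 127), (419, 149), (420, 157), (421, 158), (422, 156), (423, 157), (424, 173), (425, 208), (426, 241), (427, 253), (428, 253), (429, 242), (430, 205), (431, 145), (432, 122), (433, 173), (434, 228), (435, 249), (436, 252), (437, 250), (438, 246), (439, 241)]
0.549 [(400, 114), (401, 115), (402, 114), (403, 114), (404, 114), (405, 114), (406, 109), (407, 92), (408, 70), (409, 68), (410, 82), (411, 91), (412, 92), (413, 92), (414, 96), (415, 110), (416, 126), (417, 123), (418, 116), (419, 133), (420, 179), (421, 223), (422, 247), (423, 254), (424, 255), (425, 255), (426, 254), (427, 253), (428, 253), (429, 252), (430, 240), (431, 200), (432, 140), (433, 134), (434, 190), (435, 238), (436, 253), (437, 254), (438, 254), (439, 253)]
0.5575 [(400, 111), (401, 112), (402, 112), (403, 112), (404, 111), (405, 102), (406, 82), (407, 65), (408, 71), (409, 86), (410, 92), (411, 92)
[... 687 characters left out ...]
 110), (565, 107), (567, 95), (569, 72), (571, 83), (573, 90), (575, 90), (577, 90), (579, 115), (581, 166), (583, 124), (585, 191), (587, 197), (589, 186), (591, 158), (593, 72)]
0.41 [(505, 157), (507, 177), (509, 197), (511, 197), (513, 188), (515, 107), (517, 106), (519, 155), (521, 157), (523, 155), (525, 143), (527, 105), (529, 89), (531, 90), (533, 91), (535, 90), (537, 91), (539, 91), (541, 91), (543, 89), (545, 89), (547, 84), (549, 82), (551, 83), (553, 86), (555, 91), (557, 92), (559, 92), (561, 91), (563, 92), (565, 91), (567, 91), (569, 90), (571, 98), (573, 127), (575, 147), (577, 150), (579, 123), (581, 79), (583, 146), (585, 156), (587, 143), (589, 104), (591, 70), (593, 32)]
```

The profile shows the foot edge still about 15 mm short and the near pegs uncovered. The vessel therefore leans stably, with its foot edge on the plate and the far side on the pegs. I'll stand it upright on clear bench and regrip it there.

Request:
{"method": "arm_command", "body": {
  "increments": [
    [0, 0, 0, 0, 0, 0],
    [0, 0, -0.12, 0, 0, 0],
    [0, 0, -0.3, 0, 0, 0],
    [-0.1, -0.18, -0.5, 0, 0, 0],
    [-0.25, -0.4, -0.5, 0, 0, 0]
  ],
  "force": 20
}}

```text
t: 18.1
tool_pos: [0.4677, 0.3481, 0.3996]
orientation: [2.243, 2.199, 0.006]
force: [-0.2, -0.2, -3.6]
opening: 0.0562
gripper_force: 19.8
```

```bash
python3 - <<'E'
from h import *
import pickle
st();print(inc([.36,.28,.14],np.radians(0)),inc([.36,.28,.093],np.radians(0)))
c=pickle.load(open('w3.pkl','rb'))
for p in [(308,137),(265,180),(337,165),(225,143),(268,143)]:print(onz(c,*p,.05))
E
```

```text
t 18.1 grasp [0.4682 0.3485 0.2326] yaw -1.16 z [ 0.003  0.002 -1.   ] F [-0.2 -0.2 -3.6] M [-0.02  0.07  0.04] op 0.0562 g 19.8 q [0.55 0.08 1.55 0.   1.51 0.57]
[-0.352 -0.533  0.461  0.001 -0.001 -0.006] [-0.353 -0.533  0.696  0.001 -0.001 -0.006]
[0.43927466 0.24672156 0.05      ]
[0.4727875  0.18061972 0.05      ]
[0.48081665 0.26982061 0.05      ]
[0.41726802 0.15136844 0.05      ]
[0.43207669 0.19966528 0.05      ]
```

Request:
{"method": "arm_command", "body": {
  "increments": [
    [-0.12, -0.2, 0, 0, 0, -0.006],
    [-0.24, -0.4, 0.1, 0, 0, -0.006],
    [-0.35, -0.53, 0.3, 0, 0, -0.006],
    [-0.35, -0.53, 0.5, 0, 0, -0.006],
    [-0.35, -0.53, 0.6, 0, 0, -0.006]
  ]
}}

```text
t: 18.73
tool_pos: [0.3583, 0.2789, 0.2731]
orientation: [-2.222, -2.218, 0.01]
force: [-0.5, -0.2, -3.9]
opening: 0.0562
gripper_force: 19.8
```

Request:
{"method": "arm_command", "body": {
  "increments": [
    [0, 0, 0.04, 0, 0, 0],
    [0, 0, 0.07, 0, 0, 0],
    [0, 0, 0.085, 0, 0, 0],
    [0, 0, 0.093, 0, 0, 0],
    [0, 0, 0.1, 0, 0, 0]
  ]
}}

```text
t: 19.35
tool_pos: [0.3607, 0.2803, 0.2574]
orientation: [2.223, 2.22, 0.001]
force: [1.2, -0.1, -4.4]
opening: 0.0565
gripper_force: 19.8
```

```bash
python3 - <<'E'
from h import *
st()
E
```

```text
t 19.35 grasp [0.3608 0.2804 0.0904] yaw -0.08 z [ 0.001  0.    -1.   ] F [ 1.2 -0.1 -4.4] M [-0.01  0.09 -0.01] op 0.0565 g 19.8 q [ 0.55 -0.14  2.03  0.    1.25  0.55]
```

Request:
{"method": "arm_command", "body": {
  "increments": [
    [0, 0, 0.004, 0, 0, 0],
    [0, 0, 0.008, 0, 0, 0],
    [0, 0, 0.012, 0, 0, 0],
    [0, 0, 0.016, 0, 0, 0],
    [0, 0, 0.02, 0, 0, 0]
  ],
  "force": 12
}}

```text
t: 19.98
tool_pos: [0.3612, 0.2812, 0.255]
orientation: [-2.223, -2.22, -0.007]
force: [-3.0, 4.3, 10.4]
opening: 0.0569
gripper_force: 12.2
```

Request:
{"method": "arm_command", "body": {
  "increments": [
    [0, 0, 0, 0, 0, 0],
    [0, 0, 0, 0, 0, 0],
    [0, 0, 0, 0, 0, 0],
    [0, 0, 0, 0, 0, 0],
    [0, 0, 0, 0, 0, 0]
  ],
  "fingers": -0.6
}}

```text
t: 20.6
tool_pos: [0.3604, 0.2801, 0.2528]
orientation: [2.223, 2.22, -0.0]
force: [0.2, 0.2, -0.1]
opening: 0.0745
gripper_force: 0.0
```

```bash
python3 - <<'E'
from h import *
import pickle
st();c=cam('wrist');pickle.dump(c,open('w9.pkl','wb'))
A=np.radians(np.arange(30,151,5))
for n,z,r in (('head',.096,.029),):
  for cy in (.274,.282): print(n,[np.round(x,4) for x in ring(c,np.array([.361,cy]),z,r,.007,A,'out')])
g=cv2.cvtColor(c['image'],cv2.COLOR_RGB2GRAY)
p=proj(c,[.361,.279,.109]);print(p);x,y=map(int,p)
m=(g[y-30:y+30,x-30:x+30]<45).astype(np.uint8);n,l,s,ce=cv2.connectedComponentsWithStats(m)
for i in range(1,n):
    if s[i,4]>100:print(s[i],onz(c,*(ce[i]+[x-30,y-30]),.109))
for z in (0,.096):
  ys=np.arange(.285,.335,.001);print(z,[(round(y*1000),int(v)) for y,v in zip(ys,sample(c,[(.361,y,z) for y in ys]))])
E
```

```text
t 20.6 grasp [0.3604 0.28   0.0858] yaw -0.09 z [-0. -0. -1.] F [ 0.2  0.2 -0.1] M [-0.04  0.02  0.  ] op 0.0745 g 0.0 q [ 0.55 -0.13  2.04 -0.    1.24  0.55]
head [array([0.3568, 0.279 , 0.0265]), array([0.3571, 0.2756]), np.float64(0.0019)]
head [array([0.3607, 0.231 , 0.0753]), array([0.3604, 0.2781]), np.float64(0.0012)]
[327.18402705 290.09288505]
[   0   15   60   45 1496] [0.36156307 0.27337685 0.109     ]
0 [(285, 77), (286, 77), (287, 78), (288, 78), (289, 77), (290, 76), (291, 76), (292, 75), (293, 66), (294, 50), (295, 42), (296, 50), (297, 63), (298, 75), (299, 93), (300, 105), (301, 108), (302, 105), (303, 95), (304, 73), (305, 47), (306, 30), (307, 23), (308, 24), (309, 25), (310, 24), (311, 24), (312, 26), (313, 27), (314, 27), (315, 27), (316, 28), (317, 28), (318, 27), (319, 26), (320, 25), (321, 26), (322, 27), (323, 27), (324, 26), (325, 26), (326, 28), (327, 28), (328, 24), (329, 23), (330, 26), (331, 26), (332, 25), (333, 24), (334, 24), (335, 24)]
0.096 [(285, 80), (286, 79), (287, 79), (288, 79), (289, 80), (290, 81), (291, 78), (292, 79), (293, 79), (294, 79), (295, 78), (296, 77), (297, 77), (298, 79), (299, 78), (300, 77), (301, 77), (302, 72), (303, 68), (304, 73), (305, 71), (306, 71), (307, 75), (308, 77), (309, 78), (310, 78), (311, 80), (312, 78), (313, 78), (314, 79), (315, 78), (316, 77), (317, 77), (318, 78), (319, 78), (320, 77), (321, 76), (322, 66), (323, 43), (324, 56), (325, 79), (326, 105), (327, 107), (328, 89), (329, 45), (330, 21), (331, 24), (332, 24), (333, 26), (334, 27), (335, 28)]
```

The vessel now stands upright on the bench, gripped about 9 mm off its axis. I'll turn the open gripper 90° and close, which centres the other axis. x is already centred at 0.3608.

Request:
{"method": "arm_command", "body": {
  "increments": [
    [-0.02, 0, -0.012, 0, 0, -0.02],
    [-0.045, 0.001, -0.012, 0, 0, -0.075],
    [-0.045, 0.001, -0.012, 0, 0, -0.13],
    [-0.045, 0.001, -0.012, 0, 0, -0.185],
    [-0.045, 0.001, -0.012, 0, 0, -0.24]
  ],
  "fingers": -1
}}

```text
t: 21.28
tool_pos: [0.3607, 0.2711, 0.2553]
orientation: [-1.242, -2.886, 0.0]
force: [0.3, -0.9, 0.1]
opening: 0.0932
gripper_force: 0.0
```

Request:
{"method": "arm_command", "body": {
  "increments": [
    [0, 0, 0, 0, 0, -0.055],
    [0, 0, 0, 0, 0, -0.11],
    [0, 0, 0, 0, 0, -0.165],
    [0, 0, 0, 0, 0, -0.22],
    [0, 0, 0, 0, 0, -0.26]
  ]
}}

```text
t: 21.9
tool_pos: [0.3607, 0.2711, 0.2553]
orientation: [-0.005, 3.142, -0.0]
force: [-0.5, -0.3, 0.9]
opening: 0.0933
gripper_force: 0.0
```

```bash
python3 - <<'E'
from h import *
st();print(inc([.361,.271,.088],np.radians(90)))
E
```

```text
t 21.9 grasp [0.3607 0.2711 0.0883] yaw 90.19 z [ 0. -0. -1.] F [-0.5 -0.3  0.9] M [ 0.04 -0.01  0.02] op 0.0933 g 0.0 q [ 0.53 -0.15  2.05 -0.    1.24 -1.04]
[-0.002 -0.001  0.002 -0.     0.     0.001]
```

Request:
{"method": "arm_command", "body": {
  "increments": [
    [0, 0, 0, 0, 0, 0],
    [0, 0, 0, 0, 0, 0],
    [0, 0, 0, 0, 0, 0],
    [0, 0, 0, 0, 0, 0],
    [0, 0, -0.06, 0, 0, 0]
  ],
  "fingers": 1,
  "force": 40
}}

```text
t: 22.52
tool_pos: [0.3599, 0.2707, 0.2663]
orientation: [-0.003, -3.139, 0.003]
force: [0.4, 0.3, -4.4]
opening: 0.0572
gripper_force: 40.0
```

Request:
{"method": "arm_command", "body": {
  "increments": [
    [0, 0, -0.25, 0, 0, 0],
    [-0.12, 0.07, -0.44, 0, 0, 0],
    [-0.35, 0.22, -0.44, 0, 0, 0],
    [-0.58, 0.37, -0.44, 0, 0, 0],
    [-0.8, 0.5, -0.44, 0, 0, 0]
  ]
}}

```text
t: 23.15
tool_pos: [0.522, 0.3718, 0.3554]
orientation: [-0.003, -3.141, 0.0]
force: [0.4, -0.9, -2.8]
opening: 0.0574
gripper_force: 40.0
```

```bash
python3 - <<'E'
from h import *
st();print(inc([.5488,.3925,.16],np.radians(90)))
E
```

```text
t 23.15 grasp [0.5219 0.3717 0.1884] yaw 89.91 z [-0. -0. -1.] F [ 0.4 -0.9 -2.8] M [0.01 0.03 0.03] op 0.0574 g 40.0 q [ 0.54  0.27  1.43  0.    1.45 -1.03]
[-0.134  0.104  0.142 -0.    -0.    -0.001]
```

Request:
{"method": "arm_command", "body": {
  "increments": [
    [-0.1, 0.08, 0, 0, 0, 0],
    [-0.134, 0.104, 0.05, 0, 0, 0],
    [-0.134, 0.104, 0.14, 0, 0, 0],
    [-0.134, 0.104, 0.2, 0, 0, 0],
    [-0.134, 0.104, 0.2, 0, 0, 0]
  ]
}}

```text
t: 23.78
tool_pos: [0.5464, 0.3909, 0.313]
orientation: [-0.002, -3.138, 0.003]
force: [1.1, -0.1, -4.6]
opening: 0.0573
gripper_force: 40.0
```

```bash
python3 - <<'E'
from h import *
import pickle
st();c=cam('wrist');pickle.dump(c,open('w10.pkl','wb'))
print([np.round(x,4) for x in ring(c,np.array([.547,.392]),.034,.0359,.004,np.radians(np.arange(110,251,5)),'min')])
E1=[(-1.2,.5481,.3948),(73,.5466,.3920)]
xs=np.arange(.495,.53,.001)
print([(round(x*1000),int(v)) for x,v in zip(xs,sample(c,[(x,.3925,.048) for x in xs]))])
E
```

```text
t 23.77 grasp [0.5458 0.3905 0.146 ] yaw 89.91 z [-0.004 -0.002 -1.   ] F [ 1.1 -0.1 -4.6] M [ 0.02  0.05 -0.02] op 0.0573 g 40.0 q [ 0.54  0.38  1.37 -0.    1.4  -1.02]
[array([0.5463, 0.3932, 0.0356]), array([0.5467, 0.3932]), np.float64(0.0001)]
[(495, 255), (496, 255), (497, 255), (498, 255), (499, 255), (500, 255), (501, 255), (502, 255), (503, 255), (504, 255), (505, 253), (506, 238), (507, 188), (508, 135), (509, 156), (510, 218), (511, 249), (512, 255), (513, 252), (514, 234), (515, 190), (516, 152), (517, 152), (518, 165), (519, 169), (520, 170), (521, 171), (522, 174), (523, 175), (524, 165), (525, 137), (526, 123), (527, 140), (528, 156), (529, 155), (530, 144)]
```

```bash
python3 - <<'E'
from h import *
st();print(inc([.548,.3929,.134],np.radians(90)))
E
```

```text
t 23.82 grasp [0.5465 0.391  0.1474] yaw 89.92 z [-0.002 -0.001 -1.   ] F [-0.1 -0.5 -4.8] M [ 0.06 -0.01  0.02] op 0.0574 g 40.0 q [ 0.54  0.38  1.37  0.    1.4  -1.02]
[-0.006  0.009  0.067 -0.    -0.001 -0.   ]
```

Request:
{"method": "arm_command", "body": {
  "increments": [
    [0.004, 0.002, 0.03, 0, 0, 0],
    [0.004, 0.002, 0.06, 0, 0, 0],
    [0.004, 0.002, 0.068, 0, 0, 0],
    [0.004, 0.002, 0.068, 0, 0, 0],
    [0.004, 0.002, 0.068, 0, 0, 0]
  ]
}}

```text
t: 24.45
tool_pos: [0.5469, 0.3921, 0.3019]
orientation: [0.002, 3.141, 0.0]
force: [-0.7, -0.5, -4.3]
opening: 0.0568
gripper_force: 40.0
```

```bash
python3 - <<'E'
from h import *
st();print(inc([.548,.3929,.130],np.radians(90)))
E
```

```text
t 24.45 grasp [0.547  0.3921 0.1349] yaw 89.91 z [ 0.  0. -1.] F [-0.7 -0.5 -4.3] M [ 0.02  0.04 -0.  ] op 0.0568 g 40.0 q [ 0.55  0.39  1.38 -0.    1.38 -1.02]
[-0.005  0.004  0.025  0.     0.    -0.   ]
```

Request:
{"method": "arm_command", "body": {
  "increments": [
    [-0.005, 0.004, 0.005, 0, 0, 0],
    [-0.005, 0.004, 0.01, 0, 0, 0],
    [-0.005, 0.004, 0.015, 0, 0, 0],
    [-0.005, 0.004, 0.019, 0, 0, 0],
    [-0.005, 0.004, 0.021, 0, 0, 0]
  ],
  "force": 30
}}

```text
t: 25.08
tool_pos: [0.548, 0.3929, 0.2981]
orientation: [0.002, 3.141, 0.0]
force: [-0.0, -0.2, 0.4]
opening: 0.0572
gripper_force: 30.0
```

```bash
python3 - <<'E'
from h import *
st()
E
```

```text
t 25.07 grasp [0.5481 0.3929 0.1311] yaw 89.91 z [ 0.001  0.    -1.   ] F [-0.  -0.2  0.4] M [-0.22  0.11  0.01] op 0.0572 g 30.0 q [ 0.55  0.39  1.37 -0.    1.37 -1.02]
```

Contact with no side force. Sweeping slowly with a light press.

Request:
{"method": "arm_command", "body": {
  "increments": [
    [0, 0, 0.003, 0, 0, 0.012],
    [0, 0, 0.003, 0, 0, 0.024],
    [0, 0, 0.003, 0, 0, 0.036],
    [0, 0, 0.003, 0, 0, 0.048],
    [0, 0, 0.003, 0, 0, 0.06]
  ]
}}

```text
t: 25.7
tool_pos: [0.5484, 0.3925, 0.298]
orientation: [0.3, 3.125, -0.0]
force: [2.1, -3.4, 0.5]
opening: 0.0574
gripper_force: 30.0
```

Request:
{"method": "arm_command", "body": {
  "increments": [
    [0, 0, 0, 0, 0, 0.012],
    [0, 0, 0, 0, 0, 0.024],
    [0, 0, 0, 0, 0, 0.036],
    [0, 0, 0, 0, 0, 0.048],
    [0, 0, 0, 0, 0, 0.06]
  ]
}}

```text
t: 26.32
tool_pos: [0.5486, 0.3928, 0.2981]
orientation: [0.593, 3.083, 0.002]
force: [2.2, -0.8, -1.4]
opening: 0.0575
gripper_force: 30.0
```

```bash
python3 - <<'E'
from h import *
st()
E
```

```text
t 26.32 grasp [0.549  0.3929 0.1311] yaw 68.23 z [ 0.003  0.001 -1.   ] F [ 2.2 -0.8 -1.4] M [-0.29 -0.49  0.05] op 0.0575 g 30.0 q [ 0.55  0.39  1.37 -0.    1.37 -0.65]
```

Request:
{"method": "arm_command", "body": {
  "increments": [
    [0, 0, 0.005, 0, 0, 0.012],
    [0, 0, 0.005, 0, 0, 0.024],
    [0, 0, 0.005, 0, 0, 0.036],
    [0, 0, 0.005, 0, 0, 0.048],
    [0, 0, 0.005, 0, 0, 0.06]
  ]
}}

```text
t: 26.95
tool_pos: [0.5488, 0.393, 0.2979]
orientation: [0.88, 3.013, 0.004]
force: [2.5, -1.2, 1.8]
opening: 0.0573
gripper_force: 30.0
```

Request:
{"method": "arm_command", "body": {
  "increments": [
    [0, 0, 0, 0, 0, 0.012],
    [0, 0, 0, 0, 0, 0.024],
    [0, 0, 0, 0, 0, 0.036],
    [0, 0, 0, 0, 0, 0.048],
    [0, 0, 0, 0, 0, 0.06]
  ]
}}

```text
t: 27.58
tool_pos: [0.5488, 0.3931, 0.2978]
orientation: [1.159, 2.916, 0.005]
force: [2.2, 0.1, 1.0]
opening: 0.0573
gripper_force: 30.0
```

```bash
python3 - <<'E'
from h import *
st()
E
```

```text
t 27.57 grasp [0.5495 0.3934 0.1308] yaw 46.64 z [ 0.004  0.002 -1.   ] F [2.2 0.1 1. ] M [-0.11 -0.57  0.14] op 0.0573 g 30.0 q [ 0.55  0.39  1.37 -0.    1.37 -0.27]
```

Request:
{"method": "arm_command", "body": {
  "increments": [
    [0, 0, 0.003, 0, 0, 0.012],
    [0, 0, 0.003, 0, 0, 0.024],
    [0, 0, 0.003, 0, 0, 0.036],
    [0, 0, 0.003, 0, 0, 0.048],
    [0, 0, 0.003, 0, 0, 0.06]
  ]
}}

```text
t: 28.2
tool_pos: [0.5486, 0.3927, 0.2978]
orientation: [1.429, 2.795, 0.003]
force: [-1.3, -4.1, 7.5]
opening: 0.0575
gripper_force: 30.0
```

```bash
python3 - <<'E'
from h import *
st()
E
```

```text
t 28.2 grasp [0.5491 0.3928 0.1308] yaw 35.85 z [ 0.003  0.001 -1.   ] F [-1.3 -4.1  7.5] M [-1.13  0.44  0.31] op 0.0575 g 30.0 q [ 0.55  0.39  1.38 -0.    1.37 -0.08]
```

Request:
{"method": "arm_command", "body": {
  "increments": [
    [0, 0, 0, 0, 0, 0.012],
    [0, 0, 0, 0, 0, 0.024],
    [0, 0, 0, 0, 0, 0.036],
    [0, 0, 0, 0, 0, 0.048],
    [0, 0, 0, 0, 0, 0.06]
  ]
}}

```text
t: 28.82
tool_pos: [0.5482, 0.3922, 0.2981]
orientation: [1.686, 2.649, -0.0]
force: [-6.6, -8.0, 13.3]
opening: 0.0572
gripper_force: 30.0
```

```bash
python3 - <<'E'
from h import *
st()
E
```

```text
t 28.82 grasp [0.5484 0.392  0.1311] yaw 25.04 z [ 0.001 -0.001 -1.   ] F [-6.6 -8.  13.3] M [-1.89  1.9   0.21] op 0.0572 g 30.0 q [ 0.55  0.39  1.38 -0.    1.37  0.11]
```

Side force builds again at the same hole angle (mod 90°), so alignment is near hand yaw 30–40°, but the vessel rocks about the pads. I'll back off to 42°, let it stand flat on the tips, and regrip very lightly so gravity does the dropping.

Request:
{"method": "arm_command", "body": {
  "increments": [
    [0, 0, -0.006, 0, 0, -0.02],
    [0, 0, -0.006, 0, 0, -0.04],
    [0, 0, -0.006, 0, 0, -0.06],
    [0, 0, -0.006, 0, 0, -0.08],
    [0, 0, -0.006, 0, 0, -0.095]
  ]
}}

```text
t: 29.45
tool_pos: [0.5487, 0.3933, 0.2982]
orientation: [1.269, 2.871, 0.006]
force: [2.3, 1.8, -0.7]
opening: 0.0572
gripper_force: 30.0
```

Request:
{"method": "arm_command", "body": {
  "increments": [
    [0, 0, 0, 0, 0, 0],
    [0, 0, 0, 0, 0, 0],
    [0, 0, 0, 0, 0, 0],
    [0, 0, 0, 0, 0, 0],
    [0, 0, 0, 0, 0, 0]
  ],
  "fingers": -0.4
}}

```text
t: 30.08
tool_pos: [0.5478, 0.3928, 0.2965]
orientation: [-1.273, -2.872, 0.0]
force: [-0.2, -0.1, 0.1]
opening: 0.0649
gripper_force: 0.0
```

```bash
cat >> h.py <<'E'
def near(c,g,yaw,z,lo,hi):
    x=np.array([-np.sin(yaw),np.cos(yaw)]);rs=np.arange(lo,hi,.001)
    print('z',z,[(round(r*1000),int(v)) for r,v in zip(rs,sample(c,[np.r_[np.array(g)+x*r,z] for r in rs]))])
E
python3 - <<'E'
from h import *
import pickle
st();c=cam('wrist');pickle.dump(c,open('w11.pkl','wb'))
near(c,(.548,.3929),np.radians(42),.043,.012,.044)
near(c,(.548,.3929),np.radians(42),.139,.018,.044)
E
```

```text
t 30.07 grasp [0.5478 0.3928 0.1295] yaw 42.21 z [-0. -0. -1.] F [-0.2 -0.1  0.1] M [-0.04  0.03 -0.03] op 0.0649 g 0.0 q [ 0.55  0.4   1.38 -0.    1.37 -0.19]
z 0.043 [(12, 132), (13, 132), (14, 133), (15, 137), (16, 144), (17, 148), (18, 136), (19, 119), (20, 133), (21, 162), (22, 175), (23, 173), (24, 171), (25, 170), (26, 169), (27, 162), (28, 151), (29, 167), (30, 217), (31, 249), (32, 255), (33, 255), (34, 255), (35, 255), (36, 254), (37, 238), (38, 186), (39, 129), (40, 146), (41, 214), (42, 248), (43, 254)]
z 0.139 [(18, 127), (19, 127), (20, 127), (21, 127), (22, 127), (23, 126), (24, 134), (25, 166), (26, 186), (27, 152), (28, 164), (29, 168), (30, 135), (31, 129), (32, 133), (33, 133), (34, 133), (35, 134), (36, 133), (37, 133), (38, 133), (39, 133), (40, 133), (41, 132), (42, 132), (43, 134)]
```

The image now shows the vessel flat but about 5.5 mm off toward tool −x; the ring confirms the dock centre. I'll regrip on its own axis, lift a hair and carry it back by 5.5 mm.

Request:
{"method": "arm_command", "body": {
  "increments": [
    [-0.014, 0, -0.008, 0, 0, 0],
    [-0.028, 0, -0.008, 0, 0, 0],
    [-0.028, 0, -0.008, 0, 0, 0],
    [-0.028, 0, -0.008, 0, 0, 0],
    [-0.028, 0, -0.008, 0, 0, 0]
  ]
}}

```text
t: 30.75
tool_pos: [0.5515, 0.3887, 0.2981]
orientation: [-1.272, -2.872, 0.0]
force: [0.3, -0.7, 0.1]
opening: 0.0653
gripper_force: 0.1
```

Request:
{"method": "arm_command", "body": {
  "increments": [
    [0, 0, 0, 0, 0, 0],
    [0, 0, 0, 0, 0, 0],
    [0, 0, 0, 0, 0, 0],
    [0, 0, -0.015, 0, 0, 0],
    [0, 0, -0.025, 0, 0, 0]
  ],
  "fingers": 1,
  "force": 30
}}

```text
t: 31.38
tool_pos: [0.5511, 0.3884, 0.3021]
orientation: [-1.272, -2.871, 0.003]
force: [0.2, 0.4, -4.6]
opening: 0.0572
gripper_force: 30.0
```

Request:
{"method": "arm_command", "body": {
  "increments": [
    [0.014, 0, 0, 0, 0, 0],
    [0.028, 0, 0, 0, 0, 0],
    [0.028, 0, 0, 0, 0, 0],
    [0.028, 0, 0, 0, 0, 0],
    [0.028, 0, 0, 0, 0, 0]
  ]
}}

```text
t: 32.0
tool_pos: [0.5479, 0.3928, 0.3031]
orientation: [1.272, 2.872, -0.0]
force: [-1.0, -0.1, -4.1]
opening: 0.0572
gripper_force: 30.0
```

```bash
python3 - <<'E'
from h import *
import pickle
st();c=cam('wrist');pickle.dump(c,open('w12.pkl','wb'))
near(c,(.548,.3929),np.radians(42),.0475,.020,.044)
near(c,(.548,.3929),np.radians(42),.143,.018,.044)
E
```

```text
t 32.0 grasp [0.5479 0.3928 0.1361] yaw 42.21 z [ 0. -0. -1.] F [-1.  -0.1 -4.1] M [-0.08  0.01  0.02] op 0.0572 g 30.0 q [ 0.55  0.39  1.37 -0.    1.38 -0.19]
z 0.0475 [(20, 136), (21, 145), (22, 157), (23, 160), (24, 144), (25, 124), (26, 135), (27, 163), (28, 172), (29, 172), (30, 171), (31, 172), (32, 171), (33, 164), (34, 153), (35, 164), (36, 204), (37, 241), (38, 231), (39, 178), (40, 134), (41, 162), (42, 227), (43, 251)]
z 0.143 [(18, 128), (19, 127), (20, 127), (21, 128), (22, 129), (23, 155), (24, 194), (25, 193), (26, 173), (27, 174), (28, 190), (29, 204), (30, 200), (31, 178), (32, 151), (33, 174), (34, 155), (35, 133), (36, 134), (37, 134), (38, 134), (39, 134), (40, 134), (41, 134), (42, 135), (43, 134)]
```

Foot edge now at about 34 mm, so it's centred. Lowering, then a light grip and slow turning.

Request:
{"method": "arm_command", "body": {
  "increments": [
    [0, 0, 0.01, 0, 0, 0],
    [0, 0, 0.018, 0, 0, 0],
    [0, 0, 0.023, 0, 0, 0],
    [0, 0, 0.025, 0, 0, 0],
    [0, 0, 0.026, 0, 0, 0]
  ]
}}

```text
t: 32.67
tool_pos: [0.5479, 0.3929, 0.2983]
orientation: [1.272, 2.872, 0.0]
force: [-1.6, -0.9, -1.2]
opening: 0.0574
gripper_force: 30.0
```

Request:
{"method": "arm_command", "body": {
  "increments": [
    [0, 0, 0.002, 0, 0, 0],
    [0, 0, 0.004, 0, 0, 0.008],
    [0, 0, 0.004, 0, 0, 0.016],
    [0, 0, 0.004, 0, 0, 0.024],
    [0, 0, 0.004, 0, 0, 0.032]
  ],
  "force": 8
}}

```text
t: 33.3
tool_pos: [0.548, 0.393, 0.2975]
orientation: [1.417, 2.803, 0.002]
force: [-0.8, 0.2, 1.6]
opening: 0.0577
gripper_force: 8.0
```

```bash
python3 - <<'E'
from h import *
st()
E
```

```text
t 33.3 grasp [0.5482 0.3931 0.1305] yaw 36.36 z [ 0.001  0.001 -1.   ] F [-0.8  0.2  1.6] M [0.14 0.03 0.03] op 0.0577 g 8.0 q [ 0.55  0.39  1.38  0.    1.37 -0.09]
```

Request:
{"method": "arm_command", "body": {
  "increments": [
    [0, 0, 0.002, 0, 0, 0.008],
    [0, 0, 0.004, 0, 0, 0.016],
    [0, 0, 0.006, 0, 0, 0.024],
    [0, 0, 0.008, 0, 0, 0.032],
    [0, 0, 0.01, 0, 0, 0.04]
  ]
}}

```text
t: 33.92
tool_pos: [0.5476, 0.3927, 0.2943]
orientation: [-1.59, -2.708, 0.002]
force: [0.2, -0.9, -5.2]
opening: 0.0576
gripper_force: 8.0
```

```bash
python3 - <<'E'
from h import *
st()
E
```

```text
t 33.92 grasp [0.5474 0.3926 0.1273] yaw 29.16 z [-0.001 -0.001 -1.   ] F [ 0.2 -0.9 -5.2] M [-0.12  0.03 -0.01] op 0.0576 g 8.0 q [0.55 0.4  1.38 0.   1.37 0.04]
```

It's in: z has dropped below the tip level with no contact force. Lowering to flush.

Request:
{"method": "arm_command", "body": {
  "increments": [
    [0, 0, 0.008, 0, 0, 0],
    [0, 0, 0.016, 0, 0, 0],
    [0, 0, 0.024, 0, 0, 0],
    [0, 0, 0.03, 0, 0, 0],
    [0, 0, 0.034, 0, 0, 0]
  ]
}}

```text
t: 34.55
tool_pos: [0.5481, 0.393, 0.2895]
orientation: [1.588, 2.71, 0.002]
force: [-0.5, -1.4, 3.8]
opening: 0.0577
gripper_force: 8.0
```

```bash
python3 - <<'E'
from h import *
st()
E
```

```text
t 34.55 grasp [0.5483 0.3931 0.1225] yaw 29.26 z [ 0.001  0.001 -1.   ] F [-0.5 -1.4  3.8] M [-0.42  0.37 -0.  ] op 0.0577 g 8.0 q [ 0.55  0.4   1.38 -0.    1.36  0.04]
```

Flush. Releasing and rising; then measure the blue collar.

Request:
{"method": "arm_command", "body": {
  "increments": [
    [0, 0, 0, 0, 0, 0],
    [0, 0, 0, 0, 0, 0],
    [0, 0, 0, 0, 0, 0],
    [0, 0, -0.1, 0, 0, 0],
    [0, 0, -0.3, 0, 0, 0]
  ],
  "fingers": -1
}}

```text
t: 35.17
tool_pos: [0.5473, 0.3925, 0.3478]
orientation: [-1.588, -2.709, 0.005]
force: [-0.7, 0.1, 0.2]
opening: 0.0927
gripper_force: 0.0
```

Request:
{"method": "arm_command", "body": {
  "increments": [
    [0, 0, -0.2, 0, 0, 0],
    [-0.1, -0.1, -0.35, 0, 0, 0],
    [-0.2, -0.15, -0.4, 0, 0, 0],
    [-0.2, -0.15, -0.4, 0, 0, 0],
    [-0.2, -0.15, -0.4, 0, 0, 0]
  ]
}}

```text
t: 35.8
tool_pos: [0.5412, 0.3431, 0.4269]
orientation: [-1.589, -2.709, 0.002]
force: [0.2, 0.2, -0.9]
opening: 0.0931
gripper_force: 0.0
```

```bash
python3 - <<'E'
from h import *
import pickle
st();c=cam('wrist');pickle.dump(c,open('w13.pkl','wb'))
hsv=cv2.cvtColor(c['image'],cv2.COLOR_RGB2HSV)
m=cv2.inRange(hsv,(100,150,60),(122,255,255))
n,l,s,ce=cv2.connectedComponentsWithStats(m)
for i in range(1,n):
    if s[i,4]>40: print(s[i],ce[i],onz(c,*ce[i],.152))
print(proj(c,[.541,.376,.152]))
print([np.round(x,4) for x in ring(c,np.array([.548,.393]),.130,.029,.006,np.radians(np.arange(0,360,10)),'out')])
print(inc([.421,.02,.2],np.radians(29)))
E
```

```text
t 35.8 grasp [0.5409 0.343  0.2599] yaw 29.22 z [-0.002 -0.001 -1.   ] F [ 0.2  0.2 -0.9] M [-0.04  0.02  0.05] op 0.0931 g 0.0 q [ 0.48  0.23  1.33  0.    1.58 -0.03]
[340 167  17  20 173] [347.76878613 176.33526012] [0.54450309 0.37644508 0.152     ]
[172 228  55  53 644] [202.53881988 249.49689441] [0.45805762 0.24505535 0.152     ]
[ 287  273   86   32 1490] [324.0033557  292.12885906] [0.58452396 0.26069758 0.152     ]
[343 337  36  32 532] [364.30075188 358.68984962] [0.66529907 0.20751364 0.152     ]
[344.1431344  174.88937296]
[array([0.5495, 0.3935, 0.031 ]), array([0.5501, 0.3939]), np.float64(0.0028)]
[-1.118e+00 -1.313e+00  3.010e-01 -1.000e-03 -0.000e+00  1.000e-03]
```

```bash
python3 - <<'E'
from h import *
import pickle
a,b=pickle.load(open('v.pkl','rb'))
def two(p,q):
    o,d=ray(a,*p);O,D=ray(b,*q)
    s=np.linalg.lstsq(np.stack([d,-D],1),O-o,rcond=None)[0]
    x,y=o+d*s[0],O+D*s[1];return np.round((x+y)/2,3),np.round(np.linalg.norm(x-y),3)
print('jar',two((398,247),(311,186)))
c=pickle.load(open('w3.pkl','rb'))
print('bag left edge',onz(c,195,245,.05),onz(c,225,215,.05))
print('bag scene low-left',onz(a,353,215,.0),onz(a,375,155,.15))
# filter capsule in w3: white top centre
print('filt top',onz(c,80+(545-400)*90/400,140+195*90/400,.073))
print(inc([.42,.03,.2],np.radians(90)))
E
```

```text
jar (array([ 0.488, -0.065,  0.042]), np.float64(0.01))
bag left edge [0.5277294  0.06210476 0.05      ] [0.50053576 0.11613152 0.05      ]
bag scene low-left [0.53823051 0.13179578 0.        ] [0.64128736 0.15757668 0.15      ]
filt top [0.42221859 0.01849187 0.073     ]
[-1.071e+00 -1.293e+00  3.010e-01 -1.000e-03 -1.000e-03 -3.380e-01]
```

Request:
{"method": "arm_command", "body": {
  "increments": [
    [-0.17, -0.2, 0, 0, 0, -0.055],
    [-0.34, -0.4, 0, 0, 0, -0.11],
    [-0.51, -0.6, 0, 0, 0, -0.165],
    [-0.68, -0.8, 0, 0, 0, -0.22],
    [-0.85, -1, 0, 0, 0, -0.275]
  ]
}}

```text
t: 36.48
tool_pos: [0.449, 0.0964, 0.4271]
orientation: [-0.297, -3.126, 0.001]
force: [0.3, -0.8, -0.8]
opening: 0.0929
gripper_force: 0.0
```

```bash
python3 - <<'E'
from h import *
st();print(inc([.422,.017,.17],np.radians(90)))
E
```

```text
t 36.48 grasp [0.4487 0.0963 0.2601] yaw 79.14 z [-0.002 -0.    -1.   ] F [ 0.3 -0.8 -0.8] M [-0.08 -0.03 -0.02] op 0.0929 g 0.0 q [ 0.1  -0.27  1.83  0.    1.58 -1.28]
[ 0.057 -0.415  0.451 -0.    -0.001 -0.06 ]
```

Request:
{"method": "arm_command", "body": {
  "increments": [
    [0.03, -0.2, 0.1, 0, 0, -0.03],
    [0.057, -0.415, 0.3, 0, 0, -0.06],
    [0.057, -0.415, 0.45, 0, 0, -0.06],
    [0.057, -0.415, 0.45, 0, 0, -0.06],
    [0.057, -0.415, 0.45, 0, 0, -0.06]
  ]
}}

```text
t: 37.1
tool_pos: [0.4229, 0.0185, 0.3391]
orientation: [0.011, 3.141, 0.0]
force: [0.8, -0.3, 0.4]
opening: 0.0929
gripper_force: 0.0
```

```bash
python3 - <<'E'
from h import *
import pickle
st();c=cam('wrist');pickle.dump(c,open('w14.pkl','wb'))
g=cv2.cvtColor(c['image'],cv2.COLOR_RGB2GRAY);hsv=cv2.cvtColor(c['image'],cv2.COLOR_RGB2HSV)
print(proj(c,[.422,.0175,.073]))
m=cv2.inRange(hsv,(100,90,50),(125,255,255));n,l,s,ce=cv2.connectedComponentsWithStats(m)
for i in range(1,n):
    if s[i,4]>25: print(s[i],ce[i],onz(c,*ce[i],.07))
xs=np.arange(.385,.45,.0015)
print([(round(x*1e4),int(v)) for x,v in zip(xs,sample(c,[(x,.0175,.073) for x in xs]))])
ys=np.arange(-.01,.045,.0015)
print([(round(y*1e4),int(v)) for y,v in zip(ys,sample(c,[(.422,y,.073) for y in ys]))])
E
```

```text
t 37.1 grasp [0.4229 0.0185 0.1721] yaw 89.6 z [ 0.  0. -1.] F [ 0.8 -0.3  0.4] M [0.06 0.01 0.03] op 0.0929 g 0.0 q [-0.08 -0.33  2.04  0.    1.43 -1.64]
[324.69253537 207.92453982]
[ 388  176  102   71 3688] [434.23156182 209.35466377] [0.42517923 0.11695544 0.07      ]
[480 230  11   7  49] [483.95918367 232.65306122] [0.44853633 0.16579618 0.07      ]
[491 238  15  13 153] [498.11111111 243.88235294] [0.46016983 0.18099841 0.07      ]
[508 246  74  31 861] [538.81068525 262.7746806 ] [0.48059384 0.22387578 0.07      ]
[484 268  17   9 117] [492.31623932 272.23931624] [0.49057346 0.18054525 0.07      ]
[431 351  21  18 285] [440.17894737 360.44912281] [0.59931626 0.1417694  0.07      ]
[(3850, 27), (3865, 27), (3880, 29), (3895, 34), (3910, 69), (3925, 111), (3940, 125), (3955, 134), (3970, 175), (3985, 192), (4000, 162), (4015, 129), (4030, 124), (4045, 127), (4060, 136), (4075, 162), (4090, 204), (4105, 226), (4120, 233), (4135, 235), (4150, 234), (4165, 225), (4180, 187), (4195, 155), (4210, 147), (4225, 135), (4240, 126), (4255, 127), (4270, 129), (4285, 131), (4300, 139), (4315, 138), (4330, 142), (4345, 162), (4360, 168), (4375, 158), (4390, 106), (4405, 44), (4420, 23), (4435, 19), (4450, 20), (4465, 20), (4480, 18), (4495, 17)]
[(-100, 158), (-85, 134), (-70, 127), (-55, 128), (-40, 127), (-25, 126), (-10, 119), (5, 123), (20, 127), (35, 128), (50, 128), (65, 125), (80, 119), (95, 122), (110, 125), (125, 126), (140, 127), (155, 125), (170, 132), (185, 150), (200, 147), (215, 133), (230, 127), (245, 118), (260, 89), (275, 43), (290, 17), (305, 14), (320, 15), (335, 18), (350, 19), (365, 22), (380, 21), (395, 18), (410, 20), (425, 20), (440, 21)]
```

```bash
python3 - <<'E'
from h import *
import pickle
c=pickle.load(open('w14.pkl','rb'));g=cv2.cvtColor(c['image'],cv2.COLOR_RGB2GRAY)
k=g[160:250,270:370]
K=cv2.resize(k,None,fx=4,fy=4,interpolation=cv2.INTER_CUBIC)
H=cv2.HoughCircles(K,cv2.HOUGH_GRADIENT,1,20,param1=80,param2=18,minRadius=54,maxRadius=80)
if H is not None:
    for q in H[0][:5]: print(q,onz(c,270+q[0]/4,160+q[1]/4,.073))
for r in range(0,90,2): print(r+160,''.join(' .:-=+*#%@'[min(9,int(v)//26)] for v in k[r,::1]))
E
```

```text
[195.5 199.5  70.6] [0.42380484 0.01226553 0.073     ]
160 %%%%%%%%%%%%%%%%%####*+===-:.................. .......... .........  . .              .        .....
162 %%%%%%%%%%###**+==-::................... ........................... . .                       .....
164 #%###**+==--........................ .. . .. ........ ......  ..........                      ......
166 ==--:.................................  .. ........ ....... ........   .            .       ........
168 ............................... .. ... ........ ..... ... ...............     .              .......
170 ................................................... ...... .............                     .......
172 ..................................... . ..... .. .... .... .............       .             . .....
174 ............... .................... .. ...... ......:::--:..... ........                   .. .. ..
176 ............................... ...........:::---=========-............                    ....... .
178 ........................ .........:::----==================:........ ..                    .....
[... 2979 characters left out ...]
 .     ..        .    .     .                      . .    ..          
238 -----. .     .                                                       .  .         .    .            
240 =----. .       .    .          ..                       .                    .     .  . .  .        
242 ===--:.         ..     .   .    .           .         .             .   .           .      .   .    
244 =-=--..   ..           . . .             . .  .      .                  .          .        .      .
246 =----:              .        . .         .  .  .   .             .                    .      .  .  .
248 =---:.                   .          .           .  .                             ..   . ............
```

The map shows the capsule disc centred at about (321,208), consistent with the block-hole geometry, giving a filter position of about (0.423,0.0145). Descending and gripping.

Request:
{"method": "arm_command", "body": {
  "increments": [
    [0, -0.01, 0.15, 0, 0, 0],
    [0, -0.02, 0.33, 0, 0, 0],
    [0, -0.02, 0.48, 0, 0, 0],
    [0, -0.02, 0.58, 0, 0, 0],
    [0, -0.02, 0.58, 0, 0, 0]
  ]
}}

```text
t: 37.78
tool_pos: [0.4224, 0.0146, 0.2221]
orientation: [-0.011, -3.14, -0.0]
force: [-0.1, -0.2, 0.5]
opening: 0.0931
gripper_force: 0.0
```

Request:
{"method": "arm_command", "body": {
  "increments": [
    [0, 0, 0, 0, 0, 0],
    [0, 0, 0, 0, 0, 0],
    [0, 0, 0, 0, 0, 0],
    [0, 0, 0, 0, 0, 0],
    [0, 0, 0, 0, 0, 0]
  ],
  "fingers": 1,
  "force": 40
}}

```text
t: 38.4
tool_pos: [0.4224, 0.014, 0.2224]
orientation: [0.012, 3.141, -0.0]
force: [0.5, -0.0, -0.6]
opening: 0.0477
gripper_force: 0.0
```

```bash
python3 - <<'E'
from h import *
st()
E
```

```text
t 38.4 grasp [0.4224 0.014  0.0554] yaw 89.55 z [ 0. -0. -1.] F [ 0.5 -0.  -0.6] M [ 0.03 -0.   -0.01] op 0.0477 g 0.0 q [-0.09 -0.19  2.15 -0.    1.18 -1.65]
```

Fingers still closing.

Request:
{"method": "arm_command", "body": {
  "increments": [
    [0, 0, 0, 0, 0, 0],
    [0, 0, 0, 0, 0, 0],
    [0, 0, 0, 0, 0, 0],
    [0, 0, 0, 0, 0, 0],
    [0, 0, 0, 0, 0, 0]
  ]
}}

```text
t: 39.02
tool_pos: [0.4224, 0.0139, 0.2224]
orientation: [-0.012, -3.142, 0.001]
force: [-0.8, -4.0, 0.9]
opening: 0.0272
gripper_force: 40.0
```

```bash
python3 - <<'E'
from h import *
st()
E
```

```text
t 39.02 grasp [0.4224 0.0138 0.0554] yaw 89.55 z [-0. -0. -1.] F [-0.8 -4.   0.9] M [-0.65  0.14  0.04] op 0.0272 g 40.0 q [-0.09 -0.19  2.15 -0.    1.18 -1.65]
```

Request:
{"method": "arm_command", "body": {
  "increments": [
    [0, 0, -0.15, 0, 0, 0],
    [0, 0, -0.4, 0, 0, 0],
    [0, 0, -0.7, 0, 0, 0],
    [-0.1, 0.2, -0.9, 0, 0, 0],
    [-0.2, 0.45, -0.95, 0, 0, 0]
  ]
}}

```text
t: 39.65
tool_pos: [0.4643, 0.1045, 0.4165]
orientation: [0.016, 3.135, 0.002]
force: [1.4, 0.1, -0.5]
opening: 0.0276
gripper_force: 40.0
```

Request:
{"method": "arm_command", "body": {
  "increments": [
    [-0.1, 0.28, 0, 0, 0, 0],
    [-0.2, 0.56, 0, 0, 0, 0],
    [-0.3, 0.84, 0, 0, 0, 0],
    [-0.35, 1, 0, 0, 0, 0],
    [-0.35, 1, 0, 0, 0, 0]
  ]
}}

```text
t: 40.28
tool_pos: [0.5345, 0.3055, 0.4112]
orientation: [-0.007, -3.14, -0.0]
force: [-0.1, 0.4, -0.9]
opening: 0.0271
gripper_force: 40.0
```

```bash
python3 - <<'E'
from h import *
import pickle
st();c=cam('wrist');pickle.dump(c,open('w15.pkl','wb'))
s=read_state();g=np.array(s['tool_pos'])-[0,0,.167]
p=proj(c,g-[0,0,.05]);q=proj(c,[.545,.3755,.152]);print('tip exp',p,'port exp',q)
print(inc([.545,.3755,.225],np.radians(90)))
hsv=cv2.cvtColor(c['image'],cv2.COLOR_RGB2HSV)
m=cv2.inRange(hsv,(100,130,50),(125,255,255));n,l,st_,ce=cv2.connectedComponentsWithStats(m)
for i in range(1,n):
    if st_[i,4]>30 and abs(ce[i]-q).max()<60: print(st_[i],ce[i],onz(c,*ce[i],.152))
x,y=map(int,p);k=cv2.cvtColor(c['image'],cv2.COLOR_RGB2GRAY)[y-46:y+30,x-36:x+36]
for r in range(0,len(k),2): print(r+y-46,''.join(' .:-=+*#%@'[min(9,int(v)//26)] for v in k[r]))
print(x-36)
E
```

```text
t 40.27 grasp [0.5342 0.3055 0.2442] yaw 89.73 z [-0.002  0.    -1.   ] F [-0.1  0.4 -0.9] M [-0.02  0.05 -0.05] op 0.0271 g 40.0 q [ 0.44  0.17  1.43  0.    1.54 -1.13]
tip exp [324.06576958 231.01807032] port exp [405.05297982 222.71182175]
[-0.051  0.357  0.097 -0.    -0.    -0.002]
[396 213  19  18 185] [405.01081081 221.23243243] [0.54359905 0.37535573 0.152     ]
185 =-----:::-:::::::::-:----=-:. ..... .  ..             ..........:=*#%%%%
187 :-=------------------===-:...    . ....  ..  .  .  .. ..  .......-+*#%%%
189  .::-=====--=----===--::...   ...  ....   .  .. .           ... ..-*#%@@
191 .. ...::::------:::........  ...  ... ..   . .. .  .           ...:-+*##
193 .  .   .. . ... .   .. . .... . .. . .  ...    .  .     .. .  . ...:-+**
195 ..    ....   .. .... ... ..  ... . ..      .. .        ...       ...:=+*
197   .  . ..  .  ...  ...  ....   . .  . .  . ...  ...  . .  ........:::-+*
199 . .      ..  ...   ..   .  ..        .   .    .  . .....:::::---:------=
201   . . .  ......  .  .  . ..  .    ...  . .....:::::---:------:---:::...-
203    ..    .. .. .   .   . ... ..
[... 1501 characters left out ...]
===
243 ============-...::-======================================-::..:-========
245 ===========-:..:-==========================================-...:-=======
247 ===========-:.:-============================================-..:-=======
249 ==========-:..:-==============----------------==============-:..-=======
251 ==========-:..:-==========--:::::::::::::::::::---==========-:..:-======
253 =========--:.:-======---:::--=================--:::::---=====-..:-======
255 =========-:..:-===--:::---=======+=+==++=++=======---:::-====-:..:======
257 =========-:..--==-::--======+=+++++++++++++++++=+======-:--==-:..:-=====
259 ========--...----:-======++++++++++++++++++++++++++=+===--:--=-...-=====
288
```

Two views agree on the port at (0.545,0.3752), 18 mm from the axis. The stem tip sits within 0.6 mm of the hand axis. Moving above the mouth.

Request:
{"method": "arm_command", "body": {
  "increments": [
    [-0.02, 0.15, 0, 0, 0, -0.002],
    [-0.04, 0.3, 0, 0, 0, -0.002],
    [-0.051, 0.354, 0.05, 0, 0, -0.002],
    [-0.051, 0.354, 0.12, 0, 0, -0.002],
    [-0.051, 0.354, 0.15, 0, 0, -0.002]
  ]
}}

```text
t: 40.95
tool_pos: [0.5451, 0.3725, 0.38]
orientation: [-0.004, -3.139, 0.003]
force: [0.1, -0.6, -0.5]
opening: 0.027
gripper_force: 40.0
```

Request:
{"method": "arm_command", "body": {
  "increments": [
    [0, 0, 0, 0, 0, 0],
    [0, 0, 0, 0, 0, 0],
    [0, 0, 0, 0, 0, 0],
    [0, 0, 0, 0, 0, 0],
    [0, 0, 0, 0, 0, 0]
  ]
}}

```text
t: 41.58
tool_pos: [0.5454, 0.3739, 0.3826]
orientation: [0.002, 3.141, 0.0]
force: [0.2, -0.3, 0.4]
opening: 0.0272
gripper_force: 40.0
```

```bash
python3 - <<'E'
from h import *
import pickle
st();c=cam('wrist');pickle.dump(c,open('w16.pkl','wb'))
print(inc([.545,.3748,.206],np.radians(90)))
s=read_state();g=np.array(s['tool_pos'])-[0,0,.167]
q=proj(c,[.5436,.3753,.152]);print('port',q,'tip exp',proj(c,g-[0,0,.05]))
x,y=map(int,q);k=c['image'][y-24:y+20,x-26:x+26]
g_=cv2.cvtColor(k,cv2.COLOR_RGB2GRAY);h=cv2.cvtColor(k,cv2.COLOR_RGB2HSV)
b=cv2.inRange(h,(100,130,50),(125,255,255))
for r in range(0,44,2): print(r+y-24,''.join('B' if b[r,i] else ' .:-=+*#%@'[min(9,int(v)//26)] for i,v in enumerate(g_[r])))
print(x-26)
E
```

```text
t 41.58 grasp [0.5455 0.374  0.2156] yaw 89.92 z [ 0.  0. -1.] F [ 0.2 -0.3  0.4] M [ 0.06 -0.06  0.03] op 0.0272 g 40.0 q [ 0.52  0.3   1.33 -0.    1.51 -1.05]
[ 0.002  0.004  0.047  0.     0.    -0.   ]
port [327.6798577  221.37239687] tip exp [325.99957539 230.34025618]
197 ----=+*****=--=----------::---==+*#############***+-
199 -:..:-+**##*+-=+=-------:..:---===+************+==+-
201   . ..-+***#*+-===-------::--===----=====-=====-==--
203       .-+**##*+=-==----------=-----=---=--==---=--=-
205 ..... ..-+**##**=-----------::--------========-=====
207 .....   .-+**##*+=----:::.......::---==--====------=
209    .   . .-+****+=--:... .       ..:--=-===---::::::
211 ...:::.....-+***+--:. . .    .    ...:-----:..      
213 ::::::::...:=+**=-:.   BBBBBBBBBBB...:----:.        
215 ::::::::::::-=+*+-. .BBBBBBBBBBBBBBB .---:.   .    .
217 .......::-:::-=+=-.BBBBBBBB:::BBBBBBB.---:. .     ..
219              .:-=-:BBBB::--------BBBBB:--:.   . ....
221           . ....--:BBBB::-------:.BBBB:--:...  .    
223    .. .    ... .:--BBBB..:::::::.BBBBB----:.. ..    
225           ... ...::BBBB:-::.  .BBBBBBB-----:.   ..  
227            . .....::--=====-:BBBBBBBB-=------::.....
229           ....  ...:-========-BBBBB---====--==------
231      .  . .. ..BBBBBBB----BBBBBBB-----=---------===-
233       . ....:BB----============----------=---=---=-=
235 :..    .BBBB--=====================--BBB--=---======
237 -: .  BBB-=============================----==-=--===
239 :. ..B:-==================================--==-:.-==
301
```

Request:
{"method": "arm_command", "body": {
  "increments": [
    [0.002, 0.007, 0.02, 0, 0, 0],
    [0.002, 0.007, 0.04, 0, 0, 0],
    [0.002, 0.007, 0.06, 0, 0, 0],
    [0.002, 0.007, 0.08, 0, 0, 0],
    [0.002, 0.007, 0.095, 0, 0, 0]
  ]
}}

```text
t: 42.25
tool_pos: [0.5451, 0.3754, 0.3631]
orientation: [0.002, 3.141, 0.0]
force: [-0.4, 0.1, 1.1]
opening: 0.0275
gripper_force: 40.0
```

```bash
python3 - <<'E'
from h import *
st()
E
```

```text
t 42.25 grasp [0.5451 0.3754 0.1961] yaw 89.92 z [ 0.  0. -1.] F [-0.4  0.1  1.1] M [ 0.16 -0.12 -0.02] op 0.0275 g 40.0 q [ 0.53  0.32  1.35  0.    1.47 -1.04]
```

The stem is 6 mm into the bore with no side force. Pushing home.

Request:
{"method": "arm_command", "body": {
  "increments": [
    [0, 0, 0.02, 0, 0, 0],
    [0, 0, 0.04, 0, 0, 0],
    [0, 0, 0.06, 0, 0, 0],
    [0, 0, 0.078, 0, 0, 0],
    [0, 0, 0.086, 0, 0, 0]
  ]
}}

```text
t: 42.88
tool_pos: [0.5455, 0.3757, 0.3485]
orientation: [0.002, 3.138, 0.004]
force: [0.8, 1.4, 8.7]
opening: 0.0277
gripper_force: 40.0
```

```bash
python3 - <<'E'
from h import *
st()
E
```

```text
t 42.88 grasp [0.5461 0.3761 0.1815] yaw 89.92 z [ 0.004  0.002 -1.   ] F [0.8 1.4 8.7] M [0.27 0.07 0.05] op 0.0277 g 40.0 q [ 0.53  0.32  1.37  0.    1.45 -1.04]
```

Request:
{"method": "arm_command", "body": {
  "increments": [
    [0, 0, 0.006, 0, 0, 0],
    [0, 0, 0.012, 0, 0, 0],
    [0, 0, 0.018, 0, 0, 0],
    [0, 0, 0.022, 0, 0, 0],
    [0, 0, 0.022, 0, 0, 0]
  ]
}}

```text
t: 43.5
tool_pos: [0.5458, 0.3758, 0.3468]
orientation: [0.002, 3.136, 0.005]
force: [-4.1, -2.1, 21.3]
opening: 0.0271
gripper_force: 40.0
```

```bash
python3 - <<'E'
from h import *
st()
E
```

```text
t 43.5 grasp [0.5467 0.3764 0.1798] yaw 89.92 z [ 0.006  0.003 -1.   ] F [-4.1 -2.1 21.3] M [-0.38  0.79 -0.01] op 0.0271 g 40.0 q [ 0.53  0.33  1.37  0.    1.44 -1.04]
```

Bottomed: 21 N, and the height matches. Unload, release, rise.

Request:
{"method": "arm_command", "body": {
  "increments": [
    [0, 0, -0.015, 0, 0, 0],
    [0, 0, -0.015, 0, 0, 0],
    [0, 0, -0.015, 0, 0, 0],
    [0, 0, -0.015, 0, 0, 0],
    [0, 0, -0.015, 0, 0, 0]
  ],
  "fingers": -0.5
}}

```text
t: 44.12
tool_pos: [0.545, 0.3752, 0.3443]
orientation: [-0.002, -3.141, 0.001]
force: [-0.3, 0.8, 0.1]
opening: 0.0689
gripper_force: 0.0
```

Request:
{"method": "arm_command", "body": {
  "increments": [
    [0, 0, 0, 0, 0, 0],
    [0, 0, -0.15, 0, 0, 0],
    [0, 0, -0.35, 0, 0, 0],
    [0, 0, -0.5, 0, 0, 0],
    [0, -0.2, -0.5, 0, 0, 0]
  ]
}}

```text
t: 44.75
tool_pos: [0.545, 0.3369, 0.4486]
orientation: [-0.002, 3.136, 0.005]
force: [0.7, -0.2, -0.2]
opening: 0.0696
gripper_force: 0.0
```

Request:
{"method": "arm_command", "body": {
  "increments": [
    [0.05, -0.2, 0, 0, 0, 0],
    [0.1, -0.3, 0, 0, 0, 0],
    [0.1, -0.3, 0, 0, 0, 0],
    [0.1, -0.3, 0, 0, 0, 0],
    [0.1, -0.3, 0, 0, 0, 0]
  ]
}}

```text
t: 45.38
tool_pos: [0.525, 0.2762, 0.4446]
orientation: [-0.001, -3.141, -0.0]
force: [0.0, 0.7, -0.6]
opening: 0.0694
gripper_force: 0.0
```

```bash
python3 - <<'E'
from h import *
import pickle
st()
a=cam('scene');b=cam('side');pickle.dump((a,b),open('v2.pkl','wb'))
P=np.array([.545,.3754])
for n,c in (('scene',a),('side',b)):
    for nm,z in (('filter mid z.180',.180),('spigot top .207',.207),('headmid .123',.123)):
        print(n,nm,proj(c,np.r_[P if 'head' not in nm else [.548,.393],z]))
    u,v=map(int,proj(c,np.r_[P,.18]));k=c['image'][v-22:v+50,u-22:u+22]
    g_=cv2.cvtColor(k,cv2.COLOR_RGB2GRAY);h=cv2.cvtColor(k,cv2.COLOR_RGB2HSV);m=cv2.inRange(h,(100,110,50),(125,255,255))
    for r in range(0,len(k),2): print(r+v-22,''.join('B' if m[r,i] else ' .:-=+*#%@'[min(9,int(x)//26)] for i,x in enumerate(g_[r])))
    print(u-22)
E
```

```text
t 45.38 grasp [0.525  0.2762 0.2776] yaw 89.96 z [-0.  0. -1.] F [ 0.   0.7 -0.6] M [0.01 0.04 0.01] op 0.0694 g 0.0 q [ 0.4   0.1   1.45  0.    1.59 -1.17]
scene filter mid z.180 [300.44954342 129.10098651]
scene spigot top .207 [300.26253256 120.86898448]
scene headmid .123 [298.02554042 143.41021853]
107 --::::------::::-==+=::.:-==:.  .::::::::...
109 -::::::::::::::::-++=::::-==:.  ....::::....
111 -::::::::::::::::-===:::::--:.  .......:....
113 -:...::::::::::::-===::::::::..::..:--=-:...
115 =-:....::::::--======::::::::::---:-==--:...
117 ====--:::::::-======-:::::-=+++++++=++=-:...
119 -=+=++-:::::::-====-::==-::=+++++++++++-:...
121 :=========-----=====+*##+=-=++++++==+++-:...
123 :=+====-------====*@@@%#%@@*+++++++++*+-:...
125 .--==+=-------=++++#%%@@%%*++++====++*+-:...
127 ..::::--------=+++++========++++==-====-:...
129 ......:-======+++++++++=====+++++++++++=:...
131 ......:+++++++++++++++++====++++++*****=:...
133 .....:=+++++++++++===++===--+++++****#*=:...
135 .....-+++++++++++**+=====--=+++++++****=:...
137 ....:=++++++++*+**==--==---=+++++++++++=:...
139 ....-++
[... 2185 characters left out ...]
----------
248 ==========+*#%%#+=-::::::-=+******+=--------
250 =========+**#####*+-::::-=+++==+***+=-------
252 ========+***++++*#*+-:::-+*+=--=++++=-------
254 =====-==+#%%####**+++++*****++++***+=-----::
256 -------=+*#%%%##*+=+*#%%#######***+=--::::::
258 ----======+****##**##%%%#******+++==-:::::::
260 =============++***######**++++=+==--::::::::
262 ==========---========+++========---:::::::::
264 ==========--------==========--------::::::::
266 ++++======--------------------===---::::::::
268 *******++==--=====================--::::::::
270 **********+=--====================-----=+++=
272 **********+=--====================++#%%@@@%#
274 **********+=--==================++*#%@@@@@@@
257
```

In the scene view the capsule top is at (300,123), as expected for z ≈ 0.198. The filter is upright and home, the vessel is seated, and the arm is clear.

```bash
python3 -c "
from plant import *
print(close_job())"
```

```text
the job is handed in; nothing more can be done
None
```

I seated the vessel flush over the four pegs, pushed the filter home in the push-fit port, let go of both and handed the job in at about 45 s; the hand-in call returned no verdict, so I haven't seen the judged result.

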